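# Make up an order on the parcel scale and restock the lane

### The arm

A 6-joint arm with a two-finger parallel gripper is mounted at the origin on the work surface. World frame = base frame: x ahead of the robot, y to its left, z up, the work surface at z = 0. Lengths are in m, angles in rad, forces in N, time in s.
With the tool pointing down it reaches from about 0.325 to 0.775 m from the base axis. Payload 5.5 kg.
Tool frame: the origin (TCP) lies on the centre line of the jaws, within the pads' length; the fingertips stand 14 mm ahead of it and the grasp point (between the pads) lies 5 mm behind it; z points along the fingers, y is the direction in which the jaws open and shut (so a half turn about z gives the same grasp; the last joint's range is limited). The gripper opens to 88 mm and grips with 3 to 60 N. Pads are 20 mm wide; open, the fingers measure 115 mm over their backs; the gripper's body (75 mm by 178 mm) begins 61 mm behind the grasp point.
Start: joints at [1.28, 0.091, 1.231, -0, 1.82, -0.057], TCP at [0.139, 0.584, 0.237] pointing down, gripper open.
Joint ranges: [-2.87, 2.87], [-0.86, 2.18], [0.17, 2.46], [-1.51, 4.65], [0.06, 2.69], [-2.65, 2.65]. Speed limits (rad/s): [2.57, 2.57, 3.01, 3.14, 3.14, 3.14].

### API

Orientations are given as a unit quaternion [x, y, z, w].
In Python, from plant import ctrl gives the robot as it stands.
- The arm moves only by the tool play_rows, never from a script. Its argument "moves" is a list of rows, each an object of numbers: "wx", "wy", "wz": the turn, a rotation vector about the tool's x, y, z in rad; "x", "y", "z": the shift along the tool's x, y, z in mm; "hand": the opening, from 0 (shut) to 1 (fully open). In form: [{"wx": .., "wy": .., "wz": .., "x": .., "y": .., "z": .., "hand": ..}, ...]. A call has 1 to 8 rows; each row is the pose to reach, as a shift and turn from the pose commanded when the call began, along the tool's axes at that moment; what a row does not reach only later rows make up. A row lasts 1/8 s, in which the tool goes at most 62.5 mm and 10.7 degrees, less where a joint would pass 70% of its speed; a pose out of reach is approached as far as the arm can. A call with a gripper value outside its range is refused whole. The fingers move at their own pace and stop on an object; the grip force is fixed at half the most. Time passes only in rows, so rows that repeat a pose let the fingers close. It gives the time, the measured TCP pose, the force and the opening at its end, in the units of the state.
- ctrl.observe(): the state, without advancing time (a new reading comes with each control period).
- ctrl.get_image(name): name is "side" or "top"; returns a dict with "color" (384x512x3 uint8, red, green, blue), "fx", "fy", "cx", "cy" (pixels), "eye" and "attitude" of the camera in the world. Camera axes: x right, y up, looking along -z (the intrinsics and any distortion apply to the point x, -y, -z); pixel columns grow to the right and rows downward; lengths in m; the calibration is good to about 2 mm. A picture is of the moment at which its call begins. There is no depth.
- ctrl.sign_off(): hands the job in, once; it reports no verdict.
The state is a dict: "t": time; "qpos": joint angles; "qd": joint speeds; "effort": joint torques, N m; "tcp_pos": TCP position; "tool_rot": TCP orientation; "ft_force": force on the tool from outside, world axes, zero at the start; "wrist_torque": the same for the moment, N m; "width": finger opening in m.
Only numpy, scipy, OpenCV 4.12 (cv2) and the standard library are available. Lean on these libraries where they do the work, as an engineer would, in place of code of your own. Each camera call takes 0.05 s, during which the arm holds its last target. There are 200 camera calls.

### The job

Stack the order on the pan of the parcel scale: the wooden sample case at the bottom in the middle of the pan, on it the oldest carton, which is the one at the low front end of the roller lane, lying lengthwise along the case, and the small round tin on top, each centred on what is under it and the right way up. Leave the other carton in the lane to roll down to the front, and load the new carton from the desk into the lane behind it, right way up and lengthwise, so that it closes up to the one in front. The contents are glass: set things down gently, do not drop them, and leave the mug, the wash bottle and the tray of vials alone.

Things in the scene. Friction and masses are not known exactly. Their poses are not given: they have to be found in the camera images.
- lane: Fixed aluminium roller lane, 252 x 66 mm. Origin on the desk under its middle; x level, from the low front stop to the open high back. Roller plane 60 mm up at the origin, rising 0.14 rad to +x. Side guides 58 mm apart, 10 mm above the rollers; stop 14 mm. Cartons roll down at about 0.2 m/s; resting at the stop: origin at x -85, z 48 mm; next behind: x -15, z 58 mm; room behind that to x +90.
- carton_old: Brown cardboard carton of vials, 70 x 50 x 45 mm (x, y, z), about 0.15 kg: the oldest of three alike, starts at the lane's low front stop. Origin at the centre of its underside, x along its length (uphill, in the lane), z up through the taped top; in the lane it is pitched with the rollers.
- carton_next: The same kind of carton; it starts in the lane just behind (uphill of) carton_old, touching it. It stays in the lane. Origin at the centre of its underside, axes as carton_old.
- carton_new: The same kind of carton, the new stock: it starts lying flat and upright on the desk. Origin at the centre of its underside, axes as carton_old; either end may go first into the lane.
- case: Closed pale wooden sample case with brass clasp and hinges and a flat lid, 120 x 60 x 36 mm (x, y, z), about 0.32 kg, lying flat on the desk. Origin at the centre of its underside, x along its length, z up.
- tin: Round aluminium screw-lid tin, 48 mm diameter, 26 mm high, about 0.06 kg, standing on the desk lid up. Origin at the centre of its underside, z up.
- scale: Fixed parcel scale: grey housing 205 mm deep (x) and 184 mm wide (y) with a flat steel pan, 160 mm (x) by 180 mm (y), its upper face 60 mm above the desk. Origin on the desk directly under the pan's centre; -x points to the display strip (48 to 51 mm high) along the front edge, z up.
- mug: White ceramic mug, 82 mm diameter, 92 mm high, a bystander. Origin at the centre of its underside.
- wash_bottle: Wash bottle with orange cap and bent spout, 64 mm diameter, 165 mm high, a bystander. Origin at the centre of its underside.
- vial_tray: White tray of small vials with white caps, 90 x 111 mm, 52 mm high, a bystander. Origin at the centre of its underside.
Things that resemble listed ones, but are neither listed nor needed, are in the scene too. What is shaped like the carton_new but turquoise is not meant. Of the things that look like the tin, take the one that is farthest from the robot's base at the start.

How it is judged:
By the outcome, as a careful person would: the job done as asked, in the order asked, and still so for the second after the job is handed in, with the robot touching nothing.
It also fails if it takes over 112 s, if anything falls off the work surface, if the arm or the gripper's body presses on something with over 40 N, if the wrist force passes 120 N, or if a joint passes its speed limit or range.

## Working session

There is one attempt and no reset: what is moved stays moved. The work goes in short steps, Python scripts to look and compute and a tool call to move; the robot and the scene stay as the last step left them, time stands still between calls to the robot, and variables do not carry over. Pictures are saved under pics/ and viewed, about 12 in all and at most 16, crops included, and the job is handed in when it is done.

Besides the shell and the picture viewer there is one more tool, called after ">>>" as name(argument=value, ...), one argument or row to a line, values as JSON. play_rows: Moves the arm, as the interface text tells. Its arguments: {"type":"object","properties":{"moves":{"type":"array"}},"required":["moves"]}

```bash
mkdir -p pics; ls; python3 - <<'E'
from plant import ctrl
import cv2,json
for n in("side","top"):
    d=ctrl.get_image(n); cv2.imwrite(f"pics/{n}0.png",d["color"][:,:,::-1])
    print(n,{k:v for k,v in d.items() if k!="color"})
print(ctrl.observe())
E
```

```text
pics
side {'fx': 384.7781555815456, 'fy': 384.7781555815456, 'cx': 249.17251460036226, 'cy': 193.29711989870762, 'eye': array([ 0.3120049 , -0.64358731,  0.61375853]), 'attitude': array([ 0.42757175, -0.08747308, -0.16722161,  0.88406323])}
top {'fx': 403.1385796942133, 'fy': 403.1385796942133, 'cx': 255.585199134633, 'cy': 191.21672347433545, 'eye': array([0.3480953 , 0.00244335, 0.99383295]), 'attitude': array([ 0.05909017, -0.07688376, -0.69469327,  0.71274013])}
{'t': 0.1, 'qpos': array([ 1.28030349e+00,  9.17725879e-02,  1.23173399e+00, -9.83688454e-06,
        1.81979838e+00, -5.67170458e-02]), 'qd': array([ 0.00112518, -0.00213973, -0.00162162, -0.00113387, -0.00083744,
       -0.00188484]), 'effort': array([ 2.71777644e-03, -4.47864926e+01, -4.07565343e+01,  7.00829574e-02,
        2.86228792e-02, -9.01433577e-05]), 'tcp_pos': array([0.13893889, 0.5834507 , 0.23564428]), 'tool_rot': array([ 1.16623066e-01,  9.93175879e-01, -8.44104579e-04, -1.43190326e-04]), 'ft_force': array([ 0.17889482, -0.18312607,  0.4320827 ]), 'wrist_torque': array([0.03679769, 0.03848374, 0.01492981]), 'width': 0.08774124847824932}
```

View pics/top0.png

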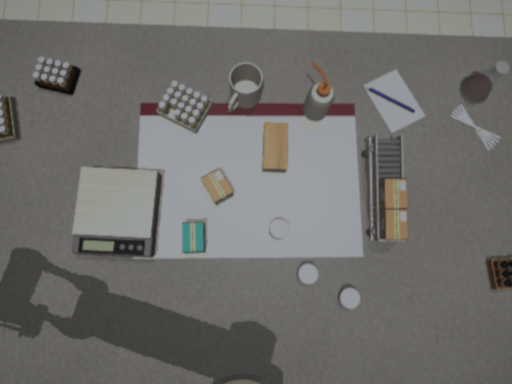

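View pics/side0.png

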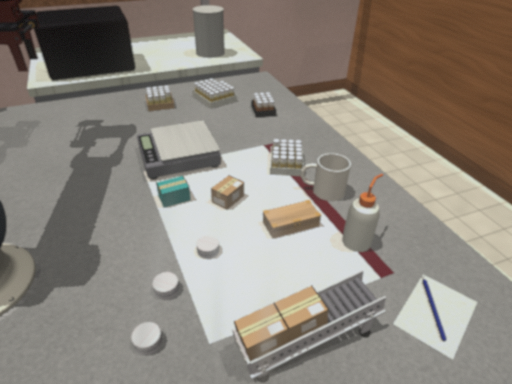

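```bash
cat > h.py <<'E'
import numpy as np,cv2
from scipy.spatial.transform import Rotation as R
from plant import ctrl
def shot(n,save=None,crop=None,k=3):
    d=ctrl.get_image(n)
    if save:
        c=d["color"][:,:,::-1]
        if crop: x0,y0,x1,y1=crop; c=cv2.resize(c[y0:y1,x0:x1],None,fx=k,fy=k,interpolation=cv2.INTER_CUBIC)
        cv2.imwrite("pics/"+save,c)
    return d
def ray(d,u,v,z):
    r=R.from_quat(d["attitude"]).apply([(u-d["cx"])/d["fx"],-(v-d["cy"])/d["fy"],-1]); e=d["eye"]
    return e+r*(z-e[2])/r[2]
def proj(d,p):
    q=R.from_quat(d["attitude"]).inv().apply(np.atleast_2d(p)-d["eye"])
    return np.c_[d["cx"]-d["fx"]*q[:,0]/q[:,2], d["cy"]+d["fy"]*q[:,1]/q[:,2]]
E
python3 - <<'E'
from h import *
d=shot("top","t1.png",(150,110,420,310),2.9)
s=shot("side","s1.png",(130,130,400,370),2.4)
for u,v in[(279,228),(308,274),(350,298)]:
    p=ray(d,u,v,.026); print("tin",p[:2].round(4),np.hypot(*p[:2]).round(3),proj(s,p).round(0))
for n,(u,v),z in[("case",(275,147),.036),("new",(217,186),.045),("old",(397,225),.09),("next",(396,194),.1),("pan",(117,203),.06)]:
    p=ray(d,u,v,z);print(n,p.round(4),proj(s,p).round(0))
E
```

```text
tin [ 0.4486 -0.0783] 0.455 [[207. 243.]]
tin [ 0.3416 -0.1482] 0.372 [[164. 282.]]
tin [ 0.2888 -0.2468] 0.38 [[145. 335.]]
case [ 0.6482 -0.0651  0.036 ] [[289. 213.]]
new [0.5436 0.0734 0.045 ] [[226. 185.]]
old [ 0.4557 -0.3412  0.09  ] [[259. 327.]]
next [ 0.5253 -0.3383  0.1   ] [[300. 308.]]
pan [0.4935 0.3025 0.06  ] [[182. 139.]]
```

View pics/t1.png

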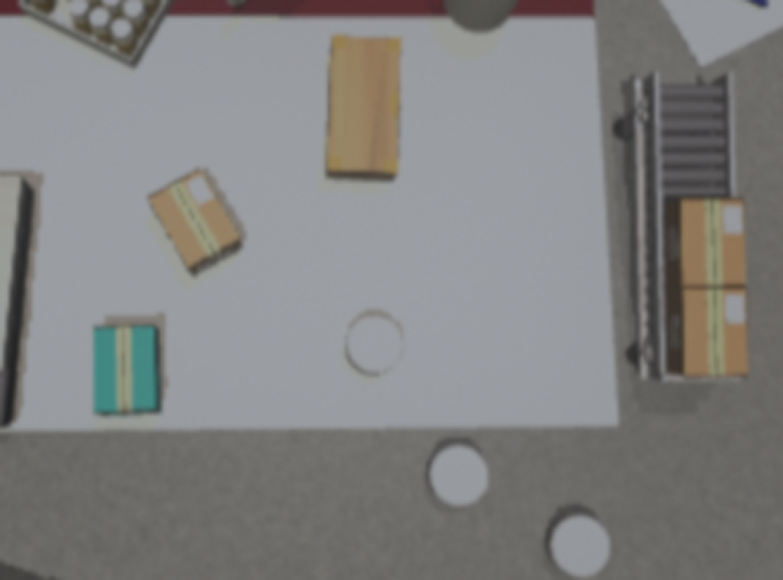

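View pics/s1.png

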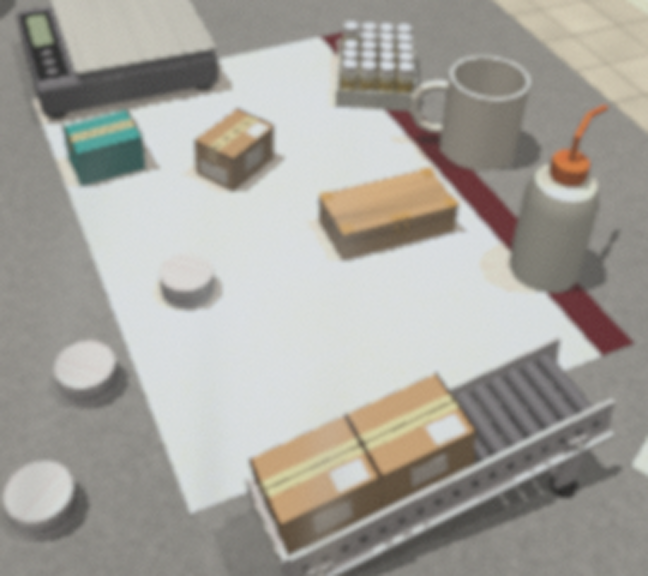

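t1 shows three tin-like discs, full-image top pixels (279,228), (308,274) and (350,298), at 0.455, 0.372 and 0.380 m from the base. The one on the white sheet at (279,228) is farthest, so it is the tin; s1 confirms it at crop (188,275). The brown carton on the desk at (217,186) is carton_new and the turquoise one is a decoy. The old carton is the lower one in the lane at (397,225).

```bash
python3 - <<'E'
from h import *
d=shot("top","t2.png",(55,150,180,270),4.8); s=shot("side")
c=lambda X,Y:((X+.5)/2.9-.5+150,(Y+.5)/2.9-.5+110)
def quad(n,pts,z,z2=None):
    P=np.array([ray(d,*c(*p),z) for p in pts])
    L=(P[0]+P[1]-P[2]-P[3])/2
    print(n,P.mean(0).round(4),"yaw",np.degrees(np.arctan2(L[1],L[0])).round(1),"L",np.linalg.norm(L[:2]).round(4),"W",np.linalg.norm((P[0]+P[3]-P[1]-P[2])[:2]/2).round(4))
quad("case",[(332,37),(401,39),(398,174),(328,172)],.036)
quad("new",[(149,199),(203,170),(241,236),(190,267)],.045)
quad("old",[(681,288),(746,288),(748,377),(683,376)],.093)
quad("next",[(681,198),(745,198),(746,286),(681,286)],.103)
hsv=cv2.cvtColor(d["color"],cv2.COLOR_RGB2HSV)
def m(n,mask,z):
    for k in cv2.findContours(mask.astype(np.uint8),cv2.RETR_EXTERNAL,cv2.CHAIN_APPROX_NONE)[0]:
        if cv2.contourArea(k)<150: continue
        r=cv2.minAreaRect(k); print(n,np.round(r[0],1),np.round(r[1],1),round(r[2],1),ray(d,*r[0],z).round(4))
        if n=="pan": print([ray(d,*q,z)[:2].round(4) for q in cv2.boxPoints(r)])
roi=np.zeros(hsv.shape[:2],bool); roi[110:310,150:420]=1
m("brown",roi&(hsv[...,0]<25)&(hsv[...,1]>70)&(hsv[...,2]>120),.036)
roi=np.zeros(hsv.shape[:2],bool); roi[155:250,60:165]=1
m("pan",roi&(hsv[...,2]>130),.06)
# tin triangulation: ellipse centre in both views (z .026)
print("tin",ray(d,*c(374.5,342.5),.026).round(4), ray(s,(188+.5)/2.4-.5+130,(273+.5)/2.4-.5+130,.026).round(4))
E
```

```text
case [ 0.6514 -0.0663  0.036 ] yaw -0.7 L 0.1203 W 0.0595
new [0.5466 0.0732 0.045 ] yaw 32.1 L 0.0657 W 0.05
old [ 0.4572 -0.338   0.093 ] yaw -1.2 L 0.0693 W 0.0512
next [ 0.527  -0.3364  0.103 ] yaw -2.2 L 0.0703 W 0.0511
brown [390.  224.5] [29.  8.] 90.0 [ 0.4629 -0.3448  0.036 ]
brown [389. 193.] [28.  8.] 90.0 [ 0.54   -0.3455  0.036 ]
brown [210.9 188. ] [26.7  6.9] 60.3 [0.5401 0.0887 0.036 ]
brown [275.2 145.5] [23.4 46.3] 2.0 [ 0.6521 -0.0656  0.036 ]
pan [118. 202.] [94. 92.] 90.0 [0.4959 0.3004 0.06  ]
[array([0.6057, 0.4184]), array([0.6124, 0.2016]), array([0.3903, 0.1869]), array([0.3852, 0.3943])]
tin [ 0.4491 -0.0778  0.026 ] [ 0.4499 -0.0816  0.026 ]
```

View pics/t2.png

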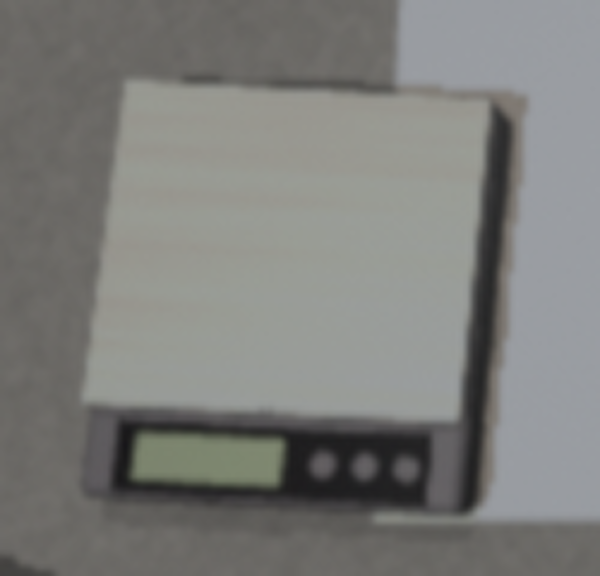

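```bash
cat >> h.py <<'E'
def T(psi,pitch=0):  # psi deg: object yaw; pitch rad: object x axis raised
    return R.from_euler("z",psi,degrees=True)*R.from_euler("y",-pitch)*R.from_matrix(np.diag([-1.,1,-1]))
def go(*ws):         # waypoints (x,y,z,psi,pitch) -> rows from the measured pose
    o=ctrl.observe(); r0=R.from_quat(o["tool_rot"]); p0=o["tcp_pos"]
    m=r0.as_matrix(); print("t",round(o["t"],2),"p",p0.round(4),"psi",np.degrees(np.arctan2(-m[1,0],-m[0,0])).round(2),"w",round(o["width"],4),"f",o["ft_force"].round(1))
    for w in ws:
        r=(r0.inv()*T(*w[3:])).as_rotvec(); s=r0.inv().apply(np.array(w[:3])-p0)*1000
        print(w,"rot",r.round(4),"mm",s.round(1))
E
python3 - <<'E'
from h import *
d=shot("top")
c=lambda X,Y:((X+.5)/4.8-.5+55,(Y+.5)/4.8-.5+150)
P=np.array([ray(d,*c(*p),.06) for p in[(126,79),(492,99),(461,421),(83,403)]]);print(P.round(4),P.mean(0),"W",P[0]-P[1],"L",P[0]-P[3],P[1]-P[2])
go((.651,-.066,.237,-1),(.651,-.066,.1,-1))
E
```

```text
[[0.5793 0.3948 0.06  ]
 [0.5746 0.2154 0.06  ]
 [0.4161 0.2191 0.06  ]
 [0.4201 0.3984 0.06  ]] [0.49750809 0.30692165 0.06      ] W [0.0047703  0.17946968 0.        ] L [ 0.15923456 -0.00354699  0.        ] [ 0.15849548 -0.00372657  0.        ]
t 0.35 p [0.139  0.5836 0.2364] psi -13.4 w 0.0878 f [ 0.5 -0.6 -0.3]
(0.651, -0.066, 0.237, -1) rot [-4.000e-04 -1.000e-04 -2.164e-01] mm [-6.486e+02 -5.133e+02 -4.000e-01]
(0.651, -0.066, 0.1, -1) rot [-4.000e-04 -1.000e-04 -2.164e-01] mm [-648.6 -513.3  136.6]
```

>>> play_rows(
  moves=[
    {"x": -30,"y": -24,"z": 0,"wz": -0.02,"hand": 1},
    {"x": -75,"y": -60,"z": 0,"wz": -0.06,"hand": 1},
    {"x": -122,"y": -97,"z": 0,"wz": -0.1,"hand": 1},
    {"x": -170,"y": -134,"z": 0,"wz": -0.14,"hand": 1},
    {"x": -217,"y": -172,"z": 0,"wz": -0.18,"hand": 1},
    {"x": -265,"y": -210,"z": 0,"wz": -0.216,"hand": 1},
    {"x": -312,"y": -247,"z": 0,"wz": -0.216,"hand": 1},
    {"x": -360,"y": -285,"z": 0,"wz": -0.216,"hand": 1},
  ],
)

```text
$.moves[0]: bad value
```

```bash
python3 -c "
from h import *
go((.651,-.066,.237,-1),(.651,-.066,.1,-1))"
```

```text
t 0.35 p [0.139  0.5836 0.2364] psi -13.4 w 0.0878 f [ 0.5 -0.6 -0.3]
(0.651, -0.066, 0.237, -1) rot [-4.000e-04 -1.000e-04 -2.164e-01] mm [-6.486e+02 -5.133e+02 -4.000e-01]
(0.651, -0.066, 0.1, -1) rot [-4.000e-04 -1.000e-04 -2.164e-01] mm [-648.6 -513.3  136.6]
```

>>> play_rows(
  moves=[
    {"x": -30,"y": -24,"z": 0,"wx": 0,"wy": 0,"wz": -0.02,"hand": 1},
    {"x": -75,"y": -60,"z": 0,"wx": 0,"wy": 0,"wz": -0.06,"hand": 1},
    {"x": -122,"y": -97,"z": 0,"wx": 0,"wy": 0,"wz": -0.1,"hand": 1},
    {"x": -170,"y": -134,"z": 0,"wx": 0,"wy": 0,"wz": -0.14,"hand": 1},
    {"x": -217,"y": -172,"z": 0,"wx": 0,"wy": 0,"wz": -0.18,"hand": 1},
    {"x": -265,"y": -210,"z": 0,"wx": 0,"wy": 0,"wz": -0.216,"hand": 1},
    {"x": -312,"y": -247,"z": 0,"wx": 0,"wy": 0,"wz": -0.216,"hand": 1},
    {"x": -360,"y": -285,"z": 0,"wx": 0,"wy": 0,"wz": -0.216,"hand": 1},
  ],
)

```text
t: 1.35
tcp_pos: [0.424, 0.2214, 0.2369]
tool_rot: [0.009, 1.0, 0.0, 0.0]
ft_force: [0.2, 0.3, 0.6]
width: 0.0877
```

```bash
python3 -c "
from h import *
go((.651,-.066,.237,-1),(.651,-.066,.1,-1))"
```

```text
t 1.35 p [0.424  0.2214 0.2369] psi -1.01 w 0.0877 f [0.2 0.3 0.6]
(0.651, -0.066, 0.237, -1) rot [ 0.0005  0.0008 -0.0001] mm [-2.320e+02 -2.833e+02 -1.000e-01]
(0.651, -0.066, 0.1, -1) rot [ 0.0005  0.0008 -0.0001] mm [-231.9 -283.4  136.9]
```

>>> play_rows(
  moves=[
    {"x": -35,"y": -43,"z": 0,"wx": 0,"wy": 0,"wz": 0,"hand": 1},
    {"x": -74,"y": -91,"z": 0,"wx": 0,"wy": 0,"wz": 0,"hand": 1},
    {"x": -113,"y": -139,"z": 0,"wx": 0,"wy": 0,"wz": 0,"hand": 1},
    {"x": -152,"y": -187,"z": 10,"wx": 0,"wy": 0,"wz": 0,"hand": 1},
    {"x": -190,"y": -233,"z": 30,"wx": 0,"wy": 0,"wz": 0,"hand": 1},
    {"x": -220,"y": -270,"z": 65,"wx": 0,"wy": 0,"wz": 0,"hand": 1},
    {"x": -232,"y": -283,"z": 110,"wx": 0,"wy": 0,"wz": 0,"hand": 1},
    {"x": -232,"y": -283,"z": 140,"wx": 0,"wy": 0,"wz": 0,"hand": 1},
  ],
)

```text
t: 2.35
tcp_pos: [0.6498, -0.0656, 0.0932]
tool_rot: [0.01, 1.0, 0.0, -0.002]
ft_force: [-0.3, 0.2, -0.2]
width: 0.0877
```

```bash
python3 -c "
from h import *
shot('side','s2.png',(190,100,390,300),3)
go((.651,-.066,.019,-1))"
```

```text
t 2.4 p [ 0.6478 -0.0646  0.0888] psi -1.1 w 0.0878 f [-0.1  0.8 -2.9]
(0.651, -0.066, 0.019, -1) rot [ 0.0013 -0.0093 -0.0017] mm [-3.9 -1.4 69.7]
```

View pics/s2.png

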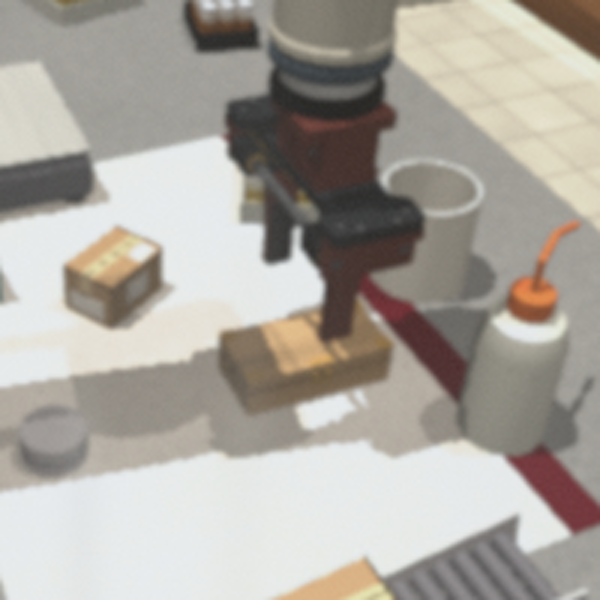

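The side view shows the open gripper above the case, straddling it and clear of the mug and bottle. I'll descend gently.

>>> play_rows(
  moves=[
    {"x": 0,"y": 0,"z": 10,"wx": 0,"wy": 0,"wz": 0,"hand": 1},
    {"x": 0,"y": 0,"z": 25,"wx": 0,"wy": 0,"wz": 0,"hand": 1},
    {"x": 0,"y": 0,"z": 42,"wx": 0,"wy": 0,"wz": 0,"hand": 1},
    {"x": 0,"y": 0,"z": 57,"wx": 0,"wy": 0,"wz": 0,"hand": 1},
    {"x": 0,"y": 0,"z": 68,"wx": 0,"wy": 0,"wz": 0,"hand": 1},
    {"x": 0,"y": 0,"z": 72,"wx": 0,"wy": 0,"wz": 0,"hand": 1},
    {"x": 0,"y": 0,"z": 72,"wx": 0,"wy": 0,"wz": 0,"hand": 1},
    {"x": 0,"y": 0,"z": 72,"wx": 0,"wy": 0,"wz": 0,"hand": 1},
  ],
)

```text
t: 3.4
tcp_pos: [0.6506, -0.0641, 0.0254]
tool_rot: [0.009, 1.0, -0.0, 0.001]
ft_force: [0.0, -0.1, -0.8]
width: 0.0878
```

```bash
python3 -c "
from h import *
go((.651,-.066,.019,-1))"
```

```text
t 3.4 p [ 0.6506 -0.0641  0.0254] psi -1.02 w 0.0878 f [ 0.  -0.1 -0.8]
(0.651, -0.066, 0.019, -1) rot [-0.0002  0.0012 -0.0003] mm [-0.5 -1.9  6.4]
```

>>> play_rows(
  moves=[
    {"x": 0,"y": -2,"z": 5,"wx": 0,"wy": 0,"wz": 0,"hand": 1},
    {"x": 0,"y": -2,"z": 6,"wx": 0,"wy": 0,"wz": 0,"hand": 0.75},
    {"x": 0,"y": -2,"z": 6,"wx": 0,"wy": 0,"wz": 0,"hand": 0.6},
    {"x": 0,"y": -2,"z": 6,"wx": 0,"wy": 0,"wz": 0,"hand": 0.5},
    {"x": 0,"y": -2,"z": 6,"wx": 0,"wy": 0,"wz": 0,"hand": 0.5},
    {"x": 0,"y": -2,"z": 6,"wx": 0,"wy": 0,"wz": 0,"hand": 0.5},
    {"x": 0,"y": -2,"z": 6,"wx": 0,"wy": 0,"wz": 0,"hand": 0.5},
  ],
)

```text
t: 4.28
tcp_pos: [0.6501, -0.0659, 0.0187]
tool_rot: [0.009, 1.0, 0.0, 0.0]
ft_force: [0.3, 0.6, 0.1]
width: 0.0599
```

```bash
python3 -c "
from h import *
go((.651,-.066,.15,-1),(.4975,.307,.15,-1.3),(.4975,.307,.1,-1.3))"
```

```text
t 4.28 p [ 0.6501 -0.0659  0.0187] psi -1.01 w 0.0599 f [0.3 0.6 0.1]
(0.651, -0.066, 0.15, -1) rot [ 0.0002  0.0001 -0.0003] mm [  -0.9   -0.  -131.3]
(0.4975, 0.307, 0.15, -1.3) rot [0.0002 0.0001 0.005 ] mm [ 159.2  370.2 -131.2]
(0.4975, 0.307, 0.1, -1.3) rot [0.0002 0.0001 0.005 ] mm [159.2 370.2 -81.2]
```

>>> play_rows(
  moves=[
    {"x": 0,"y": 0,"z": -10,"wx": 0,"wy": 0,"wz": 0,"hand": 0.5},
    {"x": 0,"y": 0,"z": -35,"wx": 0,"wy": 0,"wz": 0,"hand": 0.5},
    {"x": 0,"y": 0,"z": -70,"wx": 0,"wy": 0,"wz": 0,"hand": 0.5},
    {"x": 8,"y": 15,"z": -105,"wx": 0,"wy": 0,"wz": 0,"hand": 0.5},
    {"x": 22,"y": 45,"z": -125,"wx": 0,"wy": 0,"wz": 0,"hand": 0.5},
    {"x": 38,"y": 85,"z": -131,"wx": 0,"wy": 0,"wz": 0,"hand": 0.5},
    {"x": 56,"y": 127,"z": -131,"wx": 0,"wy": 0,"wz": 0,"hand": 0.5},
    {"x": 74,"y": 169,"z": -131,"wx": 0,"wy": 0,"wz": 0,"hand": 0.5},
  ],
)

```text
t: 5.28
tcp_pos: [0.5784, 0.1052, 0.1502]
tool_rot: [0.009, 1.0, -0.0, 0.0]
ft_force: [0.3, -0.2, -2.6]
width: 0.0598
```

>>> play_rows(
  moves=[
    {"x": 18,"y": 43,"z": 0,"wx": 0,"wy": 0,"wz": 0,"hand": 0.5},
    {"x": 36,"y": 86,"z": 0,"wx": 0,"wy": 0,"wz": 0,"hand": 0.5},
    {"x": 54,"y": 128,"z": 0,"wx": 0,"wy": 0,"wz": 0,"hand": 0.5},
    {"x": 70,"y": 165,"z": 0,"wx": 0,"wy": 0,"wz": 0,"hand": 0.5},
    {"x": 81,"y": 190,"z": 0,"wx": 0,"wy": 0,"wz": 0.005,"hand": 0.5},
    {"x": 86,"y": 201,"z": 0,"wx": 0,"wy": 0,"wz": 0.005,"hand": 0.5},
    {"x": 86,"y": 201,"z": 20,"wx": 0,"wy": 0,"wz": 0.005,"hand": 0.5},
    {"x": 86,"y": 201,"z": 30,"wx": 0,"wy": 0,"wz": 0.005,"hand": 0.5},
  ],
)

```text
t: 6.28
tcp_pos: [0.4964, 0.3053, 0.117]
tool_rot: [0.012, 1.0, -0.001, -0.001]
ft_force: [-0.0, 0.1, -1.5]
width: 0.0597
```

>>> play_rows(
  moves=[
    {"x": 0,"y": 0,"z": 0,"wx": 0,"wy": 0,"wz": 0,"hand": 0.5},
    {"x": 0,"y": 0,"z": 0,"wx": 0,"wy": 0,"wz": 0,"hand": 0.5},
    {"x": 0,"y": 0,"z": 0,"wx": 0,"wy": 0,"wz": 0,"hand": 0.5},
  ],
)

```text
t: 6.65
tcp_pos: [0.4971, 0.3066, 0.1203]
tool_rot: [0.012, 1.0, 0.0, 0.0]
ft_force: [-1.0, 0.5, -2.3]
width: 0.0604
```

```bash
python3 -c "
from h import *
shot('top','t3.png',(50,140,200,260),5)
go((.4965,.307,.081,-1.3),(.4965,.307,.079,-1.3))"
```

```text
t 6.7 p [0.4971 0.3067 0.1203] psi -1.33 w 0.0602 f [ 0.7 -0.5 -3.1]
(0.4965, 0.307, 0.081, -1.3) rot [ 0.0005  0.001  -0.0005] mm [ 0.6  0.3 39.3]
(0.4965, 0.307, 0.079, -1.3) rot [ 0.0005  0.001  -0.0005] mm [ 0.6  0.3 41.3]
```

View pics/t3.png

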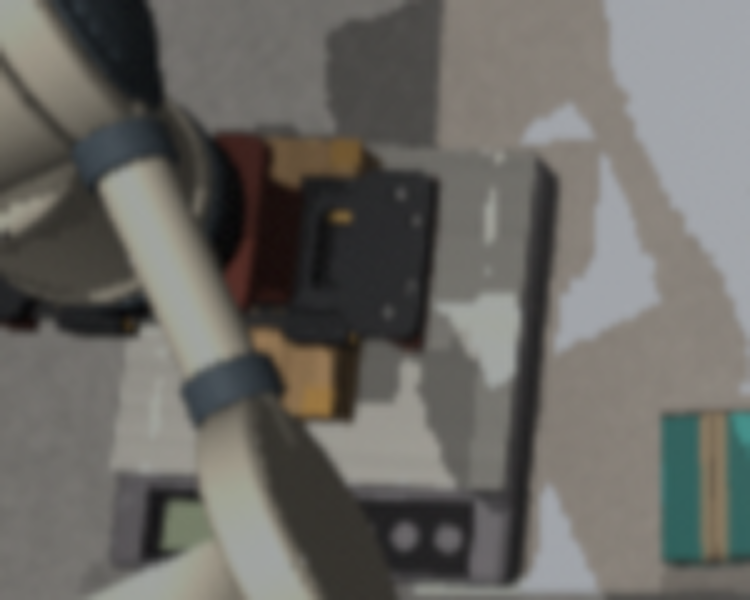

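Top view: the case is held over the pan, ends visible at crop rows 138 and 418, roughly centred. Lowering it.

>>> play_rows(
  moves=[
    {"x": 0.6,"y": 0.3,"z": 8,"wx": 0,"wy": 0,"wz": 0,"hand": 0.5},
    {"x": 0.6,"y": 0.3,"z": 18,"wx": 0,"wy": 0,"wz": 0,"hand": 0.5},
    {"x": 0.6,"y": 0.3,"z": 27,"wx": 0,"wy": 0,"wz": 0,"hand": 0.5},
    {"x": 0.6,"y": 0.3,"z": 33,"wx": 0,"wy": 0,"wz": 0,"hand": 0.5},
    {"x": 0.6,"y": 0.3,"z": 37,"wx": 0,"wy": 0,"wz": 0,"hand": 0.5},
    {"x": 0.6,"y": 0.3,"z": 38.5,"wx": 0,"wy": 0,"wz": 0,"hand": 0.5},
    {"x": 0.6,"y": 0.3,"z": 39.5,"wx": 0,"wy": 0,"wz": 0,"hand": 0.5},
    {"x": 0.6,"y": 0.3,"z": 40,"wx": 0,"wy": 0,"wz": 0,"hand": 0.5},
  ],
)

```text
t: 7.7
tcp_pos: [0.4962, 0.3071, 0.0799]
tool_rot: [0.011, 1.0, 0.0, 0.0]
ft_force: [-0.8, -0.1, -2.7]
width: 0.0598
```

>>> play_rows(
  moves=[
    {"x": 0,"y": 0,"z": 0.5,"wx": 0,"wy": 0,"wz": 0,"hand": 0.5},
    {"x": 0,"y": 0,"z": 1,"wx": 0,"wy": 0,"wz": 0,"hand": 0.5},
    {"x": 0,"y": 0,"z": 1,"wx": 0,"wy": 0,"wz": 0,"hand": 0.5},
  ],
)

```text
t: 8.07
tcp_pos: [0.4961, 0.3071, 0.0787]
tool_rot: [0.011, 1.0, 0.0, 0.0]
ft_force: [0.7, -0.1, -2.0]
width: 0.06
```

```bash
python3 -c "
from h import *
d=ctrl.get_image('top')
for v in (138,418): print(ray(d,50+312/5,140+v/5,.1376))
go((.4965,.307,.079,-1.3))"
```

```text
[0.55872006 0.29432025 0.1376    ]
[0.43719522 0.28333456 0.1376    ]
t 8.12 p [0.4961 0.3071 0.0787] psi -1.31 w 0.0599 f [-0.3 -0.3 -2.3]
(0.4965, 0.307, 0.079, -1.3) rot [ 0.0001  0.0001 -0.0001] mm [-0.4 -0.1 -0.3]
```

>>> play_rows(
  moves=[
    {"x": 0,"y": 0,"z": 0.5,"wx": 0,"wy": 0,"wz": 0,"hand": 0.5},
    {"x": 0,"y": 0,"z": 0.7,"wx": 0,"wy": 0,"wz": 0,"hand": 0.5},
    {"x": 0,"y": 0,"z": 0.7,"wx": 0,"wy": 0,"wz": 0,"hand": 0.5},
    {"x": 0,"y": 0,"z": 0.7,"wx": 0,"wy": 0,"wz": 0,"hand": 0.5},
  ],
)

```text
t: 8.62
tcp_pos: [0.4962, 0.3071, 0.0787]
tool_rot: [0.011, 1.0, 0.0, 0.0]
ft_force: [-3.6, -2.0, 5.6]
width: 0.0598
```

>>> play_rows(
  moves=[
    {"x": 0,"y": 0,"z": 0,"wx": 0,"wy": 0,"wz": 0,"hand": 0.72},
    {"x": 0,"y": 0,"z": 0,"wx": 0,"wy": 0,"wz": 0,"hand": 0.85},
    {"x": 0,"y": 0,"z": 0,"wx": 0,"wy": 0,"wz": 0,"hand": 1},
    {"x": 0,"y": 0,"z": -10,"wx": 0,"wy": 0,"wz": 0,"hand": 1},
    {"x": 0,"y": 0,"z": -35,"wx": 0,"wy": 0,"wz": 0,"hand": 1},
    {"x": 0,"y": 0,"z": -70,"wx": 0,"wy": 0,"wz": 0,"hand": 1},
    {"x": 0,"y": 0,"z": -110,"wx": 0,"wy": 0,"wz": 0,"hand": 1},
    {"x": 0,"y": 0,"z": -125,"wx": 0,"wy": 0,"wz": 0,"hand": 1},
  ],
)

```text
t: 9.62
tcp_pos: [0.497, 0.3076, 0.2067]
tool_rot: [0.011, 1.0, 0.001, 0.002]
ft_force: [0.1, 0.1, 0.6]
width: 0.0878
```

```bash
python3 -c "
from h import *
go((.457,-.3375,.20,-1.7,.14))"
```

```text
t 9.62 p [0.497  0.3076 0.2067] psi -1.3 w 0.0878 f [0.1 0.1 0.6]
(0.457, -0.3375, 0.2, -1.7, 0.14) rot [ 0.0032 -0.1353  0.0067] mm [  25.3 -645.8    4.9]
```

>>> play_rows(
  moves=[
    {"x": 2,"y": -30,"z": 0,"wx": 0,"wy": 0,"wz": 0,"hand": 1},
    {"x": 5,"y": -80,"z": 0,"wx": 0,"wy": 0,"wz": 0,"hand": 1},
    {"x": 8,"y": -135,"z": 0,"wx": 0,"wy": 0,"wz": 0,"hand": 1},
    {"x": 10,"y": -190,"z": 0,"wx": 0,"wy": 0,"wz": 0,"hand": 1},
    {"x": 12,"y": -245,"z": 0,"wx": 0,"wy": 0,"wz": 0,"hand": 1},
    {"x": 14,"y": -300,"z": 0,"wx": 0,"wy": -0.02,"wz": 0,"hand": 1},
    {"x": 16,"y": -355,"z": 0,"wx": 0,"wy": -0.05,"wz": 0,"hand": 1},
    {"x": 18,"y": -410,"z": 0,"wx": 0,"wy": -0.08,"wz": 0,"hand": 1},
  ],
)

```text
t: 10.62
tcp_pos: [0.4682, -0.1041, 0.2022]
tool_rot: [0.011, 0.999, -0.0, 0.04]
ft_force: [0.5, -0.5, 0.2]
width: 0.0875
```

```bash
python3 -c "
from h import *
d=shot('top','t4.png',(50,100,200,220),5)
c=lambda X,Y:((X+.5)/2.9-.5+150,(Y+.5)/2.9-.5+110)
for X,Y,z in[(681,198,.1075),(745,198,.1075),(681,286,.0977),(745.5,286,.0977),(683,376,.0877),(748,377,.0877),(659,74,.0878),(732,74,.0878),(643,376,.053),(654,376,.053)]: print(X,Y,ray(d,*c(X,Y),z).round(4))
go((.457,-.3375,.20,-1.7,.14))"
```

```text
681 198 [ 0.5603 -0.3106  0.1075]
745 198 [ 0.5618 -0.3614  0.1075]
681 286 [ 0.492  -0.3114  0.0977]
745.5 286 [ 0.4934 -0.3623  0.0977]
683 376 [ 0.4227 -0.3137  0.0877]
748 377 [ 0.4233 -0.3648  0.0877]
659 74 [ 0.6688 -0.3034  0.0878]
732 74 [ 0.6708 -0.3638  0.0878]
643 376 [ 0.4248 -0.2932  0.053 ]
654 376 [ 0.425  -0.3022  0.053 ]
t 10.68 p [ 0.4672 -0.11    0.2021] psi -1.6 w 0.0876 f [-1.1 -4.7  0.3]
(0.457, -0.3375, 0.2, -1.7, 0.14) rot [-0.0044 -0.0596  0.002 ] mm [   4.  -227.7    2.8]
```

View pics/t4.png

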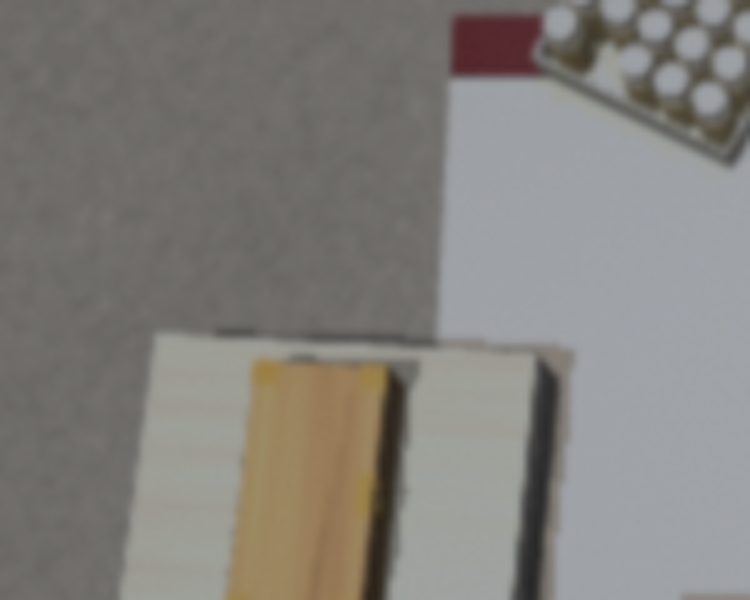

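t4 shows the case lying squarely on the pan. Next, the approach to carton_old, with lane yaw ≈ +1.5° and pitch 0.14.

>>> play_rows(
  moves=[
    {"x": 2,"y": -50,"z": 0,"wx": 0,"wy": -0.03,"wz": 0,"hand": 1},
    {"x": 3,"y": -100,"z": 0,"wx": 0,"wy": -0.06,"wz": -0.02,"hand": 1},
    {"x": 4,"y": -145,"z": 0,"wx": 0,"wy": -0.06,"wz": -0.04,"hand": 1},
    {"x": 4,"y": -185,"z": 0,"wx": 0,"wy": -0.06,"wz": -0.05,"hand": 1},
    {"x": 4,"y": -210,"z": 0,"wx": 0,"wy": -0.06,"wz": -0.05,"hand": 1},
    {"x": 4,"y": -222,"z": 0,"wx": 0,"wy": -0.06,"wz": -0.05,"hand": 1},
    {"x": 4,"y": -222,"z": 0,"wx": 0,"wy": -0.06,"wz": -0.05,"hand": 1},
    {"x": 4,"y": -222,"z": 0,"wx": 0,"wy": -0.06,"wz": -0.05,"hand": 1},
  ],
)

```text
t: 11.68
tcp_pos: [0.46, -0.3233, 0.2026]
tool_rot: [-0.014, 0.997, -0.002, 0.07]
ft_force: [-1.0, 0.1, 0.5]
width: 0.0881
```

```bash
python3 -c "
from h import *
go((.449,-.338,.155,1.5,.14),(.4604,-.338,.0757,1.5,.14))"
```

```text
t 11.68 p [ 0.46   -0.3233  0.2026] psi 1.63 w 0.0881 f [-1.   0.1  0.5]
(0.449, -0.338, 0.155, 1.5, 0.14) rot [-0.0048 -0.0001  0.0023] mm [ 17.9 -14.1  45.6]
(0.4604, -0.338, 0.0757, 1.5, 0.14) rot [-0.0048 -0.0001  0.0023] mm [ 17.7 -14.  125.7]
```

>>> play_rows(
  moves=[
    {"x": 6,"y": -5,"z": 10,"wx": -0.003,"wy": 0,"wz": 0,"hand": 1},
    {"x": 15,"y": -12,"z": 30,"wx": -0.005,"wy": 0,"wz": 0.002,"hand": 1},
    {"x": 18,"y": -14,"z": 55,"wx": -0.005,"wy": 0,"wz": 0.002,"hand": 1},
    {"x": 18,"y": -14,"z": 80,"wx": -0.005,"wy": 0,"wz": 0.002,"hand": 1},
    {"x": 18,"y": -14,"z": 98,"wx": -0.005,"wy": 0,"wz": 0.002,"hand": 1},
    {"x": 18,"y": -14,"z": 106,"wx": -0.005,"wy": 0,"wz": 0.002,"hand": 1},
    {"x": 18,"y": -14,"z": 108,"wx": -0.005,"wy": 0,"wz": 0.002,"hand": 1},
    {"x": 18,"y": -14,"z": 108,"wx": -0.005,"wy": 0,"wz": 0.002,"hand": 1},
  ],
)

```text
t: 12.68
tcp_pos: [0.4576, -0.3392, 0.0941]
tool_rot: [-0.013, 0.997, 0.0, 0.07]
ft_force: [-0.1, -0.1, -0.1]
width: 0.0879
```

```bash
python3 -c "
from h import *
go((.4604,-.338,.0757,1.5,.14))
shot('side','s3.png',(190,230,400,384),3.5)"
```

```text
t 12.68 p [ 0.4576 -0.3392  0.0941] psi 1.48 w 0.0879 f [-0.1 -0.1 -0.1]
(0.4604, -0.338, 0.0757, 1.5, 0.14) rot [-0.0013  0.0008 -0.0003] mm [-0.2  1.2 18.6]
```

View pics/s3.png

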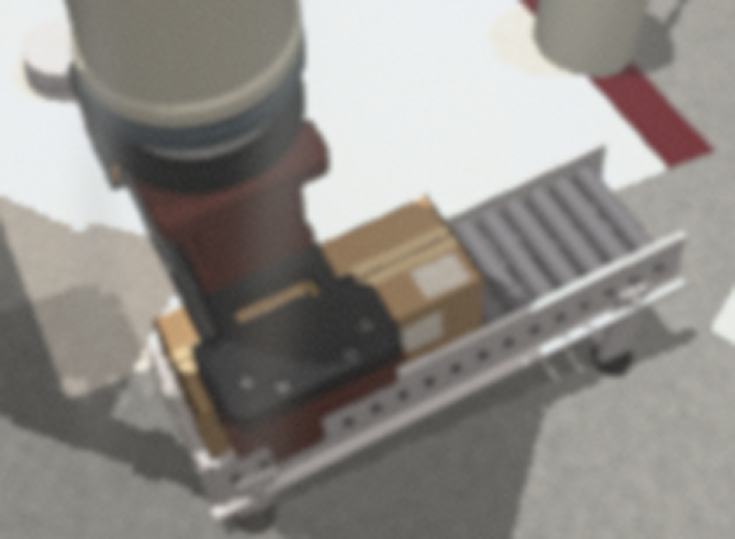

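The gripper straddles carton_old at the stop, and the next carton stands clear behind it. Descending the last 18 mm and closing.

>>> play_rows(
  moves=[
    {"x": 0,"y": 1,"z": 6,"wx": 0,"wy": 0,"wz": 0,"hand": 1},
    {"x": 0,"y": 1,"z": 14,"wx": 0,"wy": 0,"wz": 0,"hand": 1},
    {"x": 0,"y": 1,"z": 18,"wx": 0,"wy": 0,"wz": 0,"hand": 0.85},
    {"x": 0,"y": 1,"z": 18,"wx": 0,"wy": 0,"wz": 0,"hand": 0.65},
    {"x": 0,"y": 1,"z": 18,"wx": 0,"wy": 0,"wz": 0,"hand": 0.5},
    {"x": 0,"y": 1,"z": 18,"wx": 0,"wy": 0,"wz": 0,"hand": 0.4},
    {"x": 0,"y": 1,"z": 18,"wx": 0,"wy": 0,"wz": 0,"hand": 0.4},
    {"x": 0,"y": 1,"z": 18,"wx": 0,"wy": 0,"wz": 0,"hand": 0.4},
  ],
)

```text
t: 13.72
tcp_pos: [0.46, -0.3379, 0.0757]
tool_rot: [-0.013, 0.997, 0.001, 0.07]
ft_force: [-0.7, -0.1, 1.5]
width: 0.0498
```

>>> play_rows(
  moves=[
    {"x": 0,"y": 0,"z": 0,"wx": 0,"wy": 0,"wz": 0,"hand": 0.4},
    {"x": 0,"y": 0,"z": 0,"wx": 0,"wy": 0,"wz": 0,"hand": 0.4},
  ],
)

```text
t: 13.98
tcp_pos: [0.4599, -0.3379, 0.0757]
tool_rot: [-0.013, 0.997, 0.001, 0.07]
ft_force: [1.1, 1.1, 3.0]
width: 0.0496
```

```bash
python3 -c "
from h import *
go((.444,-.338,.19,1.5,.14))"
```

```text
t 13.97 p [ 0.4599 -0.3379  0.0757] psi 1.47 w 0.0496 f [1.1 1.1 3. ]
(0.444, -0.338, 0.19, 1.5, 0.14) rot [-0.0006  0.0003 -0.0005] mm [  -0.2    0.3 -115.4]
```

Lift along the tool axis, away from the next carton.

>>> play_rows(
  moves=[
    {"x": 0,"y": 0,"z": -4,"wx": 0,"wy": 0,"wz": 0,"hand": 0.4},
    {"x": 0,"y": 0,"z": -12,"wx": 0,"wy": 0,"wz": 0,"hand": 0.4},
    {"x": 0,"y": 0,"z": -24,"wx": 0,"wy": 0,"wz": 0,"hand": 0.4},
    {"x": 0,"y": 0,"z": -40,"wx": 0,"wy": 0,"wz": 0,"hand": 0.4},
    {"x": 0,"y": 0,"z": -60,"wx": 0,"wy": 0,"wz": 0,"hand": 0.4},
    {"x": 0,"y": 0,"z": -85,"wx": 0,"wy": 0,"wz": 0,"hand": 0.4},
    {"x": 0,"y": 0,"z": -105,"wx": 0,"wy": 0,"wz": 0,"hand": 0.4},
    {"x": 0,"y": 0,"z": -115,"wx": 0,"wy": 0,"wz": 0,"hand": 0.4},
  ],
)

```text
t: 14.98
tcp_pos: [0.4439, -0.3387, 0.1916]
tool_rot: [-0.013, 0.997, -0.0, 0.071]
ft_force: [-0.3, -0.7, -1.1]
width: 0.0496
```

```bash
python3 -c "
from h import *
d=shot('top','t5.png',(60,120,420,300),2.2)
go((.4975,.307,.19,-1.3,0))"
```

```text
t 15.03 p [ 0.444  -0.3388  0.1923] psi 1.48 w 0.0498 f [ 0.5 -0.1 -0.9]
(0.4975, 0.307, 0.19, -1.3, 0) rot [0.0007 0.1423 0.0482] mm [-69.1 644.3  10.4]
```

View pics/t5.png

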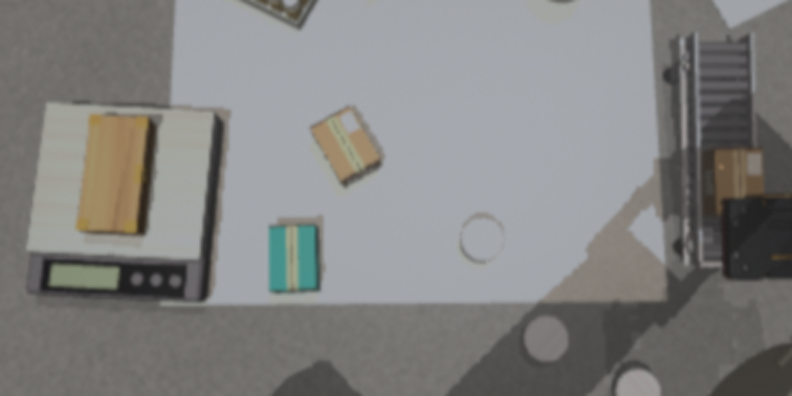

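```bash
python3 - <<'E'
from h import *
d=ctrl.get_image('top')
c=lambda X,Y:((X+.5)/2.2-.5+60,(Y+.5)/2.2-.5+120)
P=np.array([ray(d,*c(*p),.096) for p in[(91,114),(152,118),(140,233),(78,231)]]);print(P.round(4),P.mean(0))
E
```

```text
[[0.559  0.3331 0.096 ]
 [0.5566 0.2704 0.096 ]
 [0.4376 0.2725 0.096 ]
 [0.438  0.3344 0.096 ]] [0.49782391 0.3026075  0.096     ]
```

>>> play_rows(
  moves=[
    {"x": -3,"y": 25,"z": 0,"wx": 0,"wy": 0.01,"wz": 0.003,"hand": 0.4},
    {"x": -8,"y": 70,"z": 0,"wx": 0,"wy": 0.03,"wz": 0.01,"hand": 0.4},
    {"x": -13,"y": 120,"z": 1,"wx": 0,"wy": 0.05,"wz": 0.015,"hand": 0.4},
    {"x": -18,"y": 170,"z": 2,"wx": 0,"wy": 0.07,"wz": 0.02,"hand": 0.4},
    {"x": -24,"y": 220,"z": 3,"wx": 0,"wy": 0.09,"wz": 0.03,"hand": 0.4},
    {"x": -29,"y": 270,"z": 4,"wx": 0,"wy": 0.11,"wz": 0.035,"hand": 0.4},
    {"x": -34,"y": 320,"z": 5,"wx": 0,"wy": 0.13,"wz": 0.04,"hand": 0.4},
    {"x": -40,"y": 370,"z": 6,"wx": 0,"wy": 0.142,"wz": 0.048,"hand": 0.4},
  ],
)

```text
t: 16.08
tcp_pos: [0.4743, 0.0344, 0.1877]
tool_rot: [0.011, 1.0, 0.001, -0.002]
ft_force: [0.6, 0.3, -1.7]
width: 0.05
```

```bash
python3 -c "
from h import *
go((.4975,.307,.19,-1.3,0))"
```

```text
t 16.07 p [0.4743 0.0344 0.1877] psi -1.28 w 0.05 f [ 0.6  0.3 -1.7]
(0.4975, 0.307, 0.19, -1.3, 0) rot [ 0.0029 -0.0042  0.0004] mm [-17.1 273.   -1.6]
```

>>> play_rows(
  moves=[
    {"x": -3,"y": 48,"z": 0,"wx": 0,"wy": 0,"wz": 0,"hand": 0.4},
    {"x": -6,"y": 96,"z": 0,"wx": 0,"wy": 0,"wz": 0,"hand": 0.4},
    {"x": -10,"y": 144,"z": 0,"wx": 0,"wy": 0,"wz": 0,"hand": 0.4},
    {"x": -13,"y": 190,"z": 0,"wx": 0,"wy": 0,"wz": 0,"hand": 0.4},
    {"x": -15,"y": 228,"z": 0,"wx": 0,"wy": 0,"wz": 0,"hand": 0.4},
    {"x": -17,"y": 254,"z": 0,"wx": 0,"wy": 0,"wz": 0,"hand": 0.4},
    {"x": -17,"y": 268,"z": 0,"wx": 0,"wy": 0,"wz": 0,"hand": 0.4},
    {"x": -17,"y": 272,"z": 0,"wx": 0,"wy": 0,"wz": 0,"hand": 0.4},
  ],
)

```text
t: 17.08
tcp_pos: [0.4975, 0.3044, 0.1887]
tool_rot: [0.011, 1.0, 0.001, -0.002]
ft_force: [0.3, -0.1, -2.1]
width: 0.0498
```

>>> play_rows(
  moves=[
    {"x": 0,"y": 0,"z": 0,"wx": 0,"wy": 0,"wz": 0,"hand": 0.4},
    {"x": 0,"y": 0,"z": 0,"wx": 0,"wy": 0,"wz": 0,"hand": 0.4},
    {"x": 0,"y": 0,"z": 0,"wx": 0,"wy": 0,"wz": 0,"hand": 0.4},
  ],
)

```text
t: 17.45
tcp_pos: [0.498, 0.3035, 0.1899]
tool_rot: [0.012, 1.0, 0.002, -0.001]
ft_force: [0.0, 0.1, -1.0]
width: 0.0497
```

```bash
python3 -c "
from h import *
d=shot('top');s=shot('side')
c=lambda X,Y:((X+.5)/5-.5+50,(Y+.5)/5-.5+100)
for p,z in[((255,361),.096),((388,366),.096),((157,333),.06),((535,352),.06)]: print(p,ray(d,*c(*p),z).round(4))
go((.497,.307,.130,-1.3,0),(.497,.307,.125,-1.3,0))
cv2.imwrite('pics/s4.png',cv2.resize(s['color'][80:200,100:250,::-1],None,fx=5,fy=5,interpolation=cv2.INTER_CUBIC))"
```

```text
(255, 361) [0.5584 0.3341 0.096 ]
(388, 366) [0.5578 0.2741 0.096 ]
(157, 333) [0.579  0.3945 0.06  ]
(535, 352) [0.5751 0.2166 0.06  ]
t 17.55 p [0.4979 0.3038 0.1898] psi -1.31 w 0.05 f [-0.3 -0.1 -1.5]
(0.497, 0.307, 0.13, -1.3, 0) rot [ 0.0032 -0.0019 -0.0002] mm [ 0.9  3.  59.8]
(0.497, 0.307, 0.125, -1.3, 0) rot [ 0.0032 -0.0019 -0.0002] mm [ 0.9  3.  64.8]
```

View pics/s4.png

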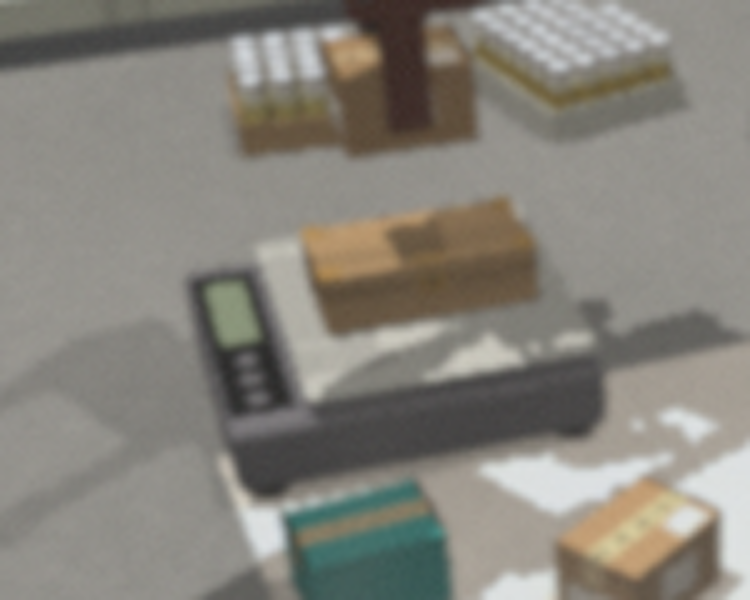

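Side view: the carton is held upright above the case, lengthwise along it. Lowering.

>>> play_rows(
  moves=[
    {"x": 0.5,"y": 2,"z": 10,"wx": 0.003,"wy": -0.002,"wz": 0,"hand": 0.4},
    {"x": 0.9,"y": 3,"z": 26,"wx": 0.003,"wy": -0.002,"wz": 0,"hand": 0.4},
    {"x": 0.9,"y": 3,"z": 41,"wx": 0.003,"wy": -0.002,"wz": 0,"hand": 0.4},
    {"x": 0.9,"y": 3,"z": 52,"wx": 0.003,"wy": -0.002,"wz": 0,"hand": 0.4},
    {"x": 0.9,"y": 3,"z": 58,"wx": 0.003,"wy": -0.002,"wz": 0,"hand": 0.4},
    {"x": 0.9,"y": 3,"z": 61,"wx": 0.003,"wy": -0.002,"wz": 0,"hand": 0.4},
    {"x": 0.9,"y": 3,"z": 62.5,"wx": 0.003,"wy": -0.002,"wz": 0,"hand": 0.4},
    {"x": 0.9,"y": 3,"z": 63,"wx": 0.003,"wy": -0.002,"wz": 0,"hand": 0.4},
  ],
)

```text
t: 18.55
tcp_pos: [0.497, 0.3075, 0.1271]
tool_rot: [0.011, 1.0, 0.0, 0.0]
ft_force: [-0.3, 0.8, -1.1]
width: 0.0502
```

>>> play_rows(
  moves=[
    {"x": 0,"y": 0,"z": 0,"wx": 0,"wy": 0,"wz": 0,"hand": 0.4},
    {"x": 0,"y": 0,"z": 0.3,"wx": 0,"wy": 0,"wz": 0,"hand": 0.4},
    {"x": 0,"y": 0,"z": 0.3,"wx": 0,"wy": 0,"wz": 0,"hand": 0.4},
  ],
)

```text
t: 18.92
tcp_pos: [0.4969, 0.3075, 0.1264]
tool_rot: [0.011, 1.0, 0.0, -0.0]
ft_force: [0.4, 0.8, -1.2]
width: 0.0498
```

```bash
python3 -c "
from h import *
go((.497,.3068,.124,-1.3,0))"
```

```text
t 18.93 p [0.4969 0.3075 0.1264] psi -1.27 w 0.0498 f [ 0.4  0.8 -1.2]
(0.497, 0.3068, 0.124, -1.3, 0) rot [ 0.0001 -0.0001  0.0005] mm [-0.2 -0.6  2.4]
```

>>> play_rows(
  moves=[
    {"x": 0,"y": -0.6,"z": 0.8,"wx": 0,"wy": 0,"wz": 0,"hand": 0.4},
    {"x": 0,"y": -0.6,"z": 1.4,"wx": 0,"wy": 0,"wz": 0,"hand": 0.4},
    {"x": 0,"y": -0.6,"z": 1.9,"wx": 0,"wy": 0,"wz": 0,"hand": 0.4},
    {"x": 0,"y": -0.6,"z": 1.9,"wx": 0,"wy": 0,"wz": 0,"hand": 0.4},
    {"x": 0,"y": -0.6,"z": 1.9,"wx": 0,"wy": 0,"wz": 0,"hand": 0.4},
  ],
)

```text
t: 19.55
tcp_pos: [0.4968, 0.3068, 0.1244]
tool_rot: [0.011, 1.0, 0.0, -0.0]
ft_force: [-0.6, -0.0, -1.5]
width: 0.05
```

>>> play_rows(
  moves=[
    {"x": 0,"y": 0,"z": 0.5,"wx": 0,"wy": 0,"wz": 0,"hand": 0.4},
    {"x": 0,"y": 0,"z": 0.8,"wx": 0,"wy": 0,"wz": 0,"hand": 0.4},
    {"x": 0,"y": 0,"z": 0.8,"wx": 0,"wy": 0,"wz": 0,"hand": 0.4},
    {"x": 0,"y": 0,"z": 0.8,"wx": 0,"wy": 0,"wz": 0,"hand": 0.4},
  ],
)

```text
t: 20.05
tcp_pos: [0.4969, 0.3069, 0.1243]
tool_rot: [0.011, 1.0, 0.0, 0.0]
ft_force: [-1.7, -0.3, 5.1]
width: 0.0498
```

>>> play_rows(
  moves=[
    {"x": 0,"y": 0,"z": 0,"wx": 0,"wy": 0,"wz": 0,"hand": 0.62},
    {"x": 0,"y": 0,"z": 0,"wx": 0,"wy": 0,"wz": 0,"hand": 0.8},
    {"x": 0,"y": 0,"z": 0,"wx": 0,"wy": 0,"wz": 0,"hand": 1},
    {"x": 0,"y": 0,"z": 0,"wx": 0,"wy": 0,"wz": 0,"hand": 1},
    {"x": 0,"y": 0,"z": -12,"wx": 0,"wy": 0,"wz": 0,"hand": 1},
    {"x": 0,"y": 0,"z": -35,"wx": 0,"wy": 0,"wz": 0,"hand": 1},
    {"x": 0,"y": 0,"z": -65,"wx": 0,"wy": 0,"wz": 0,"hand": 1},
    {"x": 0,"y": 0,"z": -80,"wx": 0,"wy": 0,"wz": 0,"hand": 1},
  ],
)

```text
t: 21.05
tcp_pos: [0.4974, 0.3071, 0.2066]
tool_rot: [0.011, 1.0, 0.001, 0.002]
ft_force: [-0.4, 0.6, -0.3]
width: 0.0879
```

```bash
python3 -c "
from h import *
go((.449,-.079,.20,-1,0),(.449,-.079,.07,-1,0))"
```

```text
t 21.05 p [0.4974 0.3071 0.2066] psi -1.27 w 0.0879 f [-0.4  0.6 -0.3]
(0.449, -0.079, 0.2, -1, 0) rot [ 0.0018  0.003  -0.0048] mm [  39.8 -387.1    5.8]
(0.449, -0.079, 0.07, -1, 0) rot [ 0.0018  0.003  -0.0048] mm [  40.2 -387.4  135.8]
```

>>> play_rows(
  moves=[
    {"x": 4,"y": -40,"z": 0,"wx": 0,"wy": 0,"wz": 0,"hand": 1},
    {"x": 9,"y": -90,"z": 0,"wx": 0,"wy": 0,"wz": 0,"hand": 1},
    {"x": 15,"y": -145,"z": 0,"wx": 0,"wy": 0,"wz": 0,"hand": 1},
    {"x": 21,"y": -200,"z": 0,"wx": 0,"wy": 0,"wz": 0,"hand": 1},
    {"x": 26,"y": -255,"z": 0,"wx": 0,"wy": 0,"wz": 0,"hand": 1},
    {"x": 32,"y": -310,"z": 10,"wx": 0,"wy": 0,"wz": 0,"hand": 1},
    {"x": 37,"y": -355,"z": 30,"wx": 0,"wy": 0,"wz": 0,"hand": 1},
    {"x": 40,"y": -382,"z": 60,"wx": 0,"wy": 0,"wz": 0,"hand": 1},
  ],
)

```text
t: 22.05
tcp_pos: [0.4484, -0.0763, 0.1442]
tool_rot: [0.012, 1.0, -0.0, 0.001]
ft_force: [0.5, 0.3, -0.3]
width: 0.088
```

>>> play_rows(
  moves=[
    {"x": 0,"y": -5,"z": 30,"wx": 0,"wy": 0,"wz": 0,"hand": 1},
    {"x": 0,"y": -5,"z": 60,"wx": 0,"wy": 0,"wz": 0,"hand": 1},
    {"x": 0,"y": -5,"z": 80,"wx": 0,"wy": 0,"wz": 0,"hand": 1},
    {"x": 0,"y": -5,"z": 80,"wx": 0,"wy": 0,"wz": 0,"hand": 1},
    {"x": 0,"y": -5,"z": 80,"wx": 0,"wy": 0,"wz": 0,"hand": 1},
    {"x": 0,"y": -5,"z": 80,"wx": 0,"wy": 0,"wz": 0,"hand": 1},
  ],
)

```text
t: 22.8
tcp_pos: [0.4489, -0.0793, 0.065]
tool_rot: [0.011, 1.0, -0.0, 0.001]
ft_force: [-1.2, -0.0, 0.3]
width: 0.0879
```

```bash
python3 -c "
from h import *
go((.4495,-.0795,.018,-1,0))
d=shot('top','t6.png',(60,120,180,260),4)
d=shot('side','s6.png',(150,190,310,310),4)"
```

```text
t 22.8 p [ 0.4489 -0.0793  0.065 ] psi -1.27 w 0.0879 f [-1.2 -0.   0.3]
(0.4495, -0.0795, 0.018, -1, 0) rot [-0.0005  0.0019 -0.0047] mm [-0.5 -0.1 47. ]
```

View pics/t6.png

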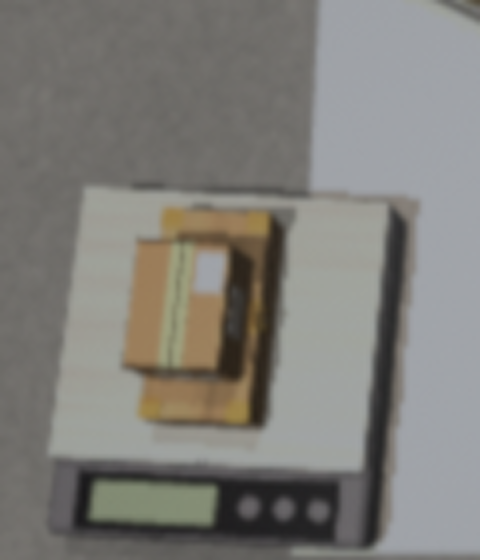

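The carton sits upright and lengthwise on the case. I'll measure its top corners from the crop and go down on the tin.

>>> play_rows(
  moves=[
    {"x": 0,"y": 0,"z": 10,"wx": 0,"wy": 0,"wz": 0,"hand": 1},
    {"x": 0,"y": 0,"z": 24,"wx": 0,"wy": 0,"wz": 0,"hand": 1},
    {"x": 0,"y": 0,"z": 37,"wx": 0,"wy": 0,"wz": 0,"hand": 1},
    {"x": 0,"y": 0,"z": 45,"wx": 0,"wy": 0,"wz": 0,"hand": 0.85},
    {"x": 0,"y": 0,"z": 47,"wx": 0,"wy": 0,"wz": 0,"hand": 0.7},
    {"x": 0,"y": 0,"z": 47,"wx": 0,"wy": 0,"wz": 0,"hand": 0.55},
    {"x": 0,"y": 0,"z": 47,"wx": 0,"wy": 0,"wz": 0,"hand": 0.4},
    {"x": 0,"y": 0,"z": 47,"wx": 0,"wy": 0,"wz": 0,"hand": 0.4},
  ],
)

```text
t: 23.9
tcp_pos: [0.4486, -0.0793, 0.0172]
tool_rot: [0.011, 1.0, -0.0, 0.0]
ft_force: [0.4, -0.4, 0.6]
width: 0.047
```

>>> play_rows(
  moves=[
    {"x": 0,"y": 0,"z": 0,"wx": 0,"wy": 0,"wz": 0,"hand": 0.4},
    {"x": 0,"y": 0,"z": 0,"wx": 0,"wy": 0,"wz": 0,"hand": 0.4},
    {"x": 0,"y": 0,"z": 0,"wx": 0,"wy": 0,"wz": 0,"hand": 0.4},
  ],
)

```text
t: 24.28
tcp_pos: [0.4485, -0.0792, 0.0171]
tool_rot: [0.011, 1.0, -0.0, 0.0]
ft_force: [-0.4, 0.5, 3.4]
width: 0.0468
```

```bash
python3 - <<'E'
from h import *
d=ctrl.get_image('top')
c=lambda X,Y:((X+.5)/4-.5+60,(Y+.5)/4-.5+120)
def q(pts,z):
    P=np.array([ray(d,*c(*p),z) for p in pts]);L=(P[0]+P[1]-P[2]-P[3])[:2]/2
    print(P.mean(0).round(4),np.degrees(np.arctan2(L[1],L[0])).round(1),np.linalg.norm(L).round(4),np.linalg.norm((P[0]+P[3]-P[1]-P[2])/2).round(4))
q([(138,240),(231,243),(217,372),(124,366)],.141)
q([(163,208),(270,212),(248,420),(141,415)],.096)
q([(83,186),(389,202),(364,470),(50,457)],.06)
go((.4495,-.0795,.018,-1,0),(.497,.3068,.22,-1.3))
E
```

```text
[0.4956 0.3052 0.141 ] -0.7 0.069 0.0492
[0.4994 0.3052 0.096 ] -0.7 0.1181 0.0596
[0.4975 0.3072 0.06  ] -0.9 0.159 0.1794
t 24.32 p [ 0.4485 -0.0793  0.0171] psi -1.27 w 0.0467 f [-0.6  1.7  3.6]
(0.4495, -0.0795, 0.018, -1, 0) rot [-0.0001  0.0007 -0.0047] mm [-1.  -0.2 -0.9]
(0.497, 0.3068, 0.22, -1.3) rot [-0.0001  0.0007  0.0005] mm [ -40.   387.  -202.9]
```

>>> play_rows(
  moves=[
    {"x": 0,"y": 0,"z": -5,"wx": 0,"wy": 0,"wz": 0,"hand": 0.4},
    {"x": 0,"y": 0,"z": -25,"wx": 0,"wy": 0,"wz": 0,"hand": 0.4},
    {"x": 0,"y": 0,"z": -55,"wx": 0,"wy": 0,"wz": 0,"hand": 0.4},
    {"x": -1,"y": 10,"z": -95,"wx": 0,"wy": 0,"wz": 0,"hand": 0.4},
    {"x": -3,"y": 30,"z": -140,"wx": 0,"wy": 0,"wz": 0,"hand": 0.4},
    {"x": -6,"y": 60,"z": -175,"wx": 0,"wy": 0,"wz": 0,"hand": 0.4},
    {"x": -10,"y": 95,"z": -195,"wx": 0,"wy": 0,"wz": 0,"hand": 0.4},
    {"x": -14,"y": 135,"z": -203,"wx": 0,"wy": 0,"wz": 0,"hand": 0.4},
  ],
)

```text
t: 25.32
tcp_pos: [0.4656, 0.0562, 0.2212]
tool_rot: [0.012, 1.0, -0.0, 0.001]
ft_force: [-0.5, 0.6, -1.7]
width: 0.0465
```

>>> play_rows(
  moves=[
    {"x": -4,"y": 40,"z": 0,"wx": 0,"wy": 0,"wz": 0,"hand": 0.4},
    {"x": -8,"y": 82,"z": 0,"wx": 0,"wy": 0,"wz": 0,"hand": 0.4},
    {"x": -13,"y": 126,"z": 0,"wx": 0,"wy": 0,"wz": 0,"hand": 0.4},
    {"x": -17,"y": 170,"z": 0,"wx": 0,"wy": 0,"wz": 0,"hand": 0.4},
    {"x": -21,"y": 208,"z": 0,"wx": 0,"wy": 0,"wz": 0,"hand": 0.4},
    {"x": -24,"y": 235,"z": 0,"wx": 0,"wy": 0,"wz": 0,"hand": 0.4},
    {"x": -25,"y": 248,"z": 0,"wx": 0,"wy": 0,"wz": 0,"hand": 0.4},
    {"x": -25,"y": 252,"z": 0,"wx": 0,"wy": 0,"wz": 0,"hand": 0.4},
  ],
)

```text
t: 26.32
tcp_pos: [0.4957, 0.3069, 0.2192]
tool_rot: [0.011, 1.0, -0.0, -0.001]
ft_force: [-0.6, 0.7, -0.2]
width: 0.047
```

>>> play_rows(
  moves=[
    {"x": 0,"y": 0,"z": 0,"wx": 0,"wy": 0,"wz": 0,"hand": 0.4},
    {"x": 0,"y": 0,"z": 0,"wx": 0,"wy": 0,"wz": 0,"hand": 0.4},
    {"x": 0,"y": 0,"z": 0,"wx": 0,"wy": 0,"wz": 0,"hand": 0.4},
    {"x": 0,"y": 0,"z": 0,"wx": 0,"wy": 0,"wz": 0,"hand": 0.4},
  ],
)

```text
t: 26.82
tcp_pos: [0.4959, 0.3065, 0.2198]
tool_rot: [0.011, 1.0, 0.0, 0.0]
ft_force: [0.5, 0.6, 0.3]
width: 0.0467
```

```bash
python3 -c "
from h import *
go((.4955,.3062,.162,-1.3),(.4955,.3062,.158,-1.3))
shot('side','s7.png',(110,50,260,170),5)"
```

```text
t 26.82 p [0.4959 0.3065 0.2198] psi -1.3 w 0.0467 f [0.5 0.6 0.3]
(0.4955, 0.3062, 0.162, -1.3) rot [ 0.0001  0.     -0.0001] mm [ 0.4 -0.3 57.8]
(0.4955, 0.3062, 0.158, -1.3) rot [ 0.0001  0.     -0.0001] mm [ 0.4 -0.3 61.8]
```

View pics/s7.png

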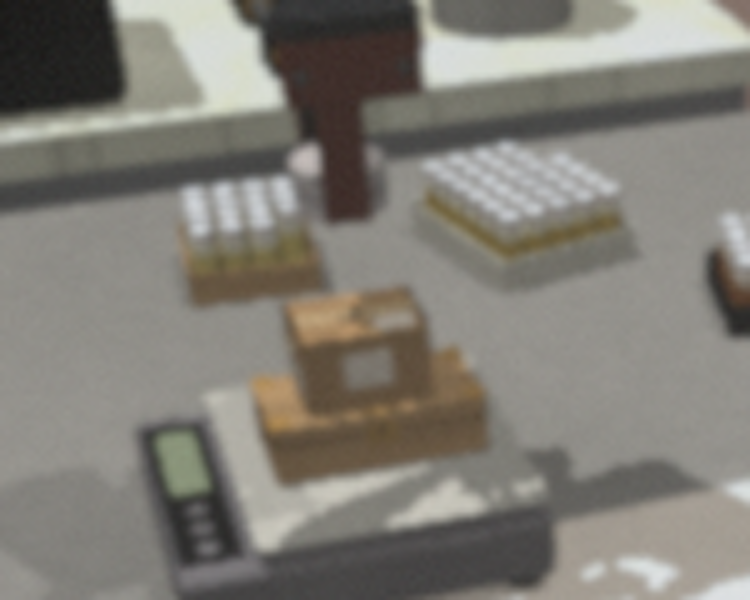

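Side view: tin held level, lid up, above the carton. Lowering to about 2 mm above, then slow contact.

>>> play_rows(
  moves=[
    {"x": 0,"y": 0,"z": 10,"wx": 0,"wy": 0,"wz": 0,"hand": 0.4},
    {"x": 0,"y": 0,"z": 24,"wx": 0,"wy": 0,"wz": 0,"hand": 0.4},
    {"x": 0,"y": 0,"z": 38,"wx": 0,"wy": 0,"wz": 0,"hand": 0.4},
    {"x": 0,"y": 0,"z": 49,"wx": 0,"wy": 0,"wz": 0,"hand": 0.4},
    {"x": 0,"y": 0,"z": 56,"wx": 0,"wy": 0,"wz": 0,"hand": 0.4},
    {"x": 0,"y": 0,"z": 59,"wx": 0,"wy": 0,"wz": 0,"hand": 0.4},
    {"x": 0,"y": 0,"z": 60,"wx": 0,"wy": 0,"wz": 0,"hand": 0.4},
    {"x": 0,"y": 0,"z": 60,"wx": 0,"wy": 0,"wz": 0,"hand": 0.4},
  ],
)

```text
t: 27.88
tcp_pos: [0.496, 0.3069, 0.1601]
tool_rot: [0.011, 1.0, 0.0, 0.0]
ft_force: [0.7, 0.3, -0.4]
width: 0.0467
```

>>> play_rows(
  moves=[
    {"x": 0,"y": 0,"z": 0.5,"wx": 0,"wy": 0,"wz": 0,"hand": 0.4},
    {"x": 0,"y": 0,"z": 1,"wx": 0,"wy": 0,"wz": 0,"hand": 0.4},
    {"x": 0,"y": 0,"z": 1,"wx": 0,"wy": 0,"wz": 0,"hand": 0.4},
    {"x": 0,"y": 0,"z": 1,"wx": 0,"wy": 0,"wz": 0,"hand": 0.4},
  ],
)

```text
t: 28.38
tcp_pos: [0.4958, 0.3068, 0.1586]
tool_rot: [0.011, 1.0, 0.0, -0.0]
ft_force: [-0.2, -0.3, -0.3]
width: 0.0469
```

>>> play_rows(
  moves=[
    {"x": 0,"y": 0,"z": 0.4,"wx": 0,"wy": 0,"wz": 0,"hand": 0.4},
    {"x": 0,"y": 0,"z": 0.8,"wx": 0,"wy": 0,"wz": 0,"hand": 0.4},
    {"x": 0,"y": 0,"z": 0.8,"wx": 0,"wy": 0,"wz": 0,"hand": 0.4},
    {"x": 0,"y": 0,"z": 0.8,"wx": 0,"wy": 0,"wz": 0,"hand": 0.4},
  ],
)

```text
t: 28.88
tcp_pos: [0.4958, 0.3068, 0.1582]
tool_rot: [0.011, 1.0, 0.0, 0.0]
ft_force: [0.3, -0.9, 2.5]
width: 0.0468
```

>>> play_rows(
  moves=[
    {"x": 0,"y": 0,"z": 0.2,"wx": 0,"wy": 0,"wz": 0,"hand": 0.58},
    {"x": 0,"y": 0,"z": 0.2,"wx": 0,"wy": 0,"wz": 0,"hand": 0.75},
    {"x": 0,"y": 0,"z": 0,"wx": 0,"wy": 0,"wz": 0,"hand": 1},
    {"x": 0,"y": 0,"z": 0,"wx": 0,"wy": 0,"wz": 0,"hand": 1},
    {"x": 0,"y": 0,"z": -10,"wx": 0,"wy": 0,"wz": 0,"hand": 1},
    {"x": 0,"y": 0,"z": -30,"wx": 0,"wy": 0,"wz": 0,"hand": 1},
    {"x": 0,"y": 0,"z": -52,"wx": 0,"wy": 0,"wz": 0,"hand": 1},
    {"x": 0,"y": 0,"z": -60,"wx": 0,"wy": 0,"wz": 0,"hand": 1},
  ],
)

```text
t: 29.88
tcp_pos: [0.4965, 0.3072, 0.2213]
tool_rot: [0.011, 1.0, 0.001, 0.002]
ft_force: [-0.5, -0.1, -0.0]
width: 0.088
```

```bash
python3 -c "
from h import *
go((.547,.072,.19,31,0),(.547,.072,.1,31,0))"
```

```text
t 29.88 p [0.4965 0.3072 0.2213] psi -1.27 w 0.088 f [-0.5 -0.1 -0. ]
(0.547, 0.072, 0.19, 31, 0) rot [ 0.0012  0.0042 -0.5633] mm [ -55.6 -234.1   30.9]
(0.547, 0.072, 0.1, 31, 0) rot [ 0.0012  0.0042 -0.5633] mm [ -55.2 -234.3  120.9]
```

```bash
python3 -c "
from h import *
shot('top','t8.png',(185,155,250,215),9)"
```

```text
(no output)
```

View pics/t8.png

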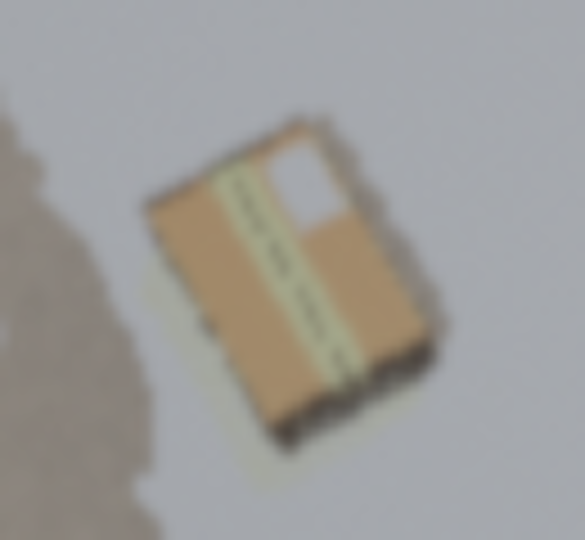

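>>> play_rows(
  moves=[
    {"x": -6,"y": -25,"z": 0,"wx": 0,"wy": 0,"wz": -0.07,"hand": 1},
    {"x": -15,"y": -62,"z": 0,"wx": 0,"wy": 0,"wz": -0.16,"hand": 1},
    {"x": -25,"y": -105,"z": 0,"wx": 0,"wy": 0,"wz": -0.26,"hand": 1},
    {"x": -35,"y": -148,"z": 5,"wx": 0,"wy": 0,"wz": -0.36,"hand": 1},
    {"x": -45,"y": -188,"z": 10,"wx": 0,"wy": 0,"wz": -0.46,"hand": 1},
    {"x": -52,"y": -218,"z": 20,"wx": 0,"wy": 0,"wz": -0.54,"hand": 1},
    {"x": -56,"y": -232,"z": 30,"wx": 0,"wy": 0,"wz": -0.57,"hand": 1},
    {"x": -56,"y": -234,"z": 31,"wx": 0,"wy": 0,"wz": -0.58,"hand": 1},
  ],
)

```text
t: 30.92
tcp_pos: [0.5462, 0.0707, 0.1855]
tool_rot: [-0.275, 0.962, 0.0, -0.001]
ft_force: [-0.2, -0.5, 0.2]
width: 0.0882
```

Crop shows carton_new: top face corners about (148,205), (308,122), (436,332), (277,422) at 9×, with dark front side below.

```bash
python3 - <<'E'
from h import *
d=ctrl.get_image('top')
c=lambda X,Y:((X+.5)/9-.5+185,(Y+.5)/9-.5+155)
P=np.array([ray(d,*c(*p),.045) for p in[(148,205),(308,122),(436,332),(277,422)]]);L=(P[0]+P[1]-P[2]-P[3])[:2]/2
print(P.mean(0).round(4),np.degrees(np.arctan2(L[1],L[0])).round(1),np.linalg.norm(L).round(4),np.linalg.norm((P[0]+P[3]-P[1]-P[2])/2).round(4))
x,y,_=P.mean(0); a=np.degrees(np.arctan2(L[1],L[0]))
go((x,y,.1,a,0),(x,y,.028,a,0))
E
```

```text
[0.5472 0.0735 0.045 ] 32.6 0.0679 0.0483
t 30.98 p [0.5463 0.0713 0.1861] psi 31.93 w 0.0878 f [ 0.2 -0.1 -0.5]
(np.float64(0.5472453258217735), np.float64(0.07354291668878425), 0.1, np.float64(32.616586453732516), 0) rot [ 0.001  -0.0015 -0.012 ] mm [-2.2  1.4 86.1]
(np.float64(0.5472453258217735), np.float64(0.07354291668878425), 0.028, np.float64(32.616586453732516), 0) rot [ 0.001  -0.0015 -0.012 ] mm [ -2.3   1.3 158.1]
```

>>> play_rows(
  moves=[
    {"x": -1,"y": 1,"z": 15,"wx": 0,"wy": 0,"wz": -0.01,"hand": 1},
    {"x": -1.5,"y": 1.5,"z": 45,"wx": 0,"wy": 0,"wz": -0.01,"hand": 1},
    {"x": -1.5,"y": 1.5,"z": 80,"wx": 0,"wy": 0,"wz": -0.01,"hand": 1},
    {"x": -1.5,"y": 1.5,"z": 110,"wx": 0,"wy": 0,"wz": -0.01,"hand": 1},
    {"x": -1.5,"y": 1.5,"z": 130,"wx": 0,"wy": 0,"wz": -0.01,"hand": 1},
    {"x": -1.5,"y": 1.5,"z": 140,"wx": 0,"wy": 0,"wz": -0.01,"hand": 1},
    {"x": -1.5,"y": 1.5,"z": 142,"wx": 0,"wy": 0,"wz": -0.01,"hand": 1},
    {"x": -1.5,"y": 1.5,"z": 142,"wx": 0,"wy": 0,"wz": -0.01,"hand": 1},
  ],
)

```text
t: 31.98
tcp_pos: [0.5477, 0.0738, 0.0459]
tool_rot: [-0.28, 0.96, -0.0, 0.001]
ft_force: [0.5, -0.1, 0.0]
width: 0.0878
```

```bash
python3 -c "
from h import *
go((.547,.0733,.028,32.3,0))"
```

```text
t 31.98 p [0.5477 0.0738 0.0459] psi 32.53 w 0.0878 f [ 0.5 -0.1  0. ]
(0.547, 0.0733, 0.028, 32.3, 0) rot [-0.0007  0.0014  0.0041] mm [ 0.9 -0.  17.9]
```

>>> play_rows(
  moves=[
    {"x": 0.5,"y": 0,"z": 6,"wx": 0,"wy": 0,"wz": 0,"hand": 1},
    {"x": 0.5,"y": 0,"z": 14,"wx": 0,"wy": 0,"wz": 0,"hand": 1},
    {"x": 0.5,"y": 0,"z": 18,"wx": 0,"wy": 0,"wz": 0,"hand": 0.8},
    {"x": 0.5,"y": 0,"z": 18,"wx": 0,"wy": 0,"wz": 0,"hand": 0.65},
    {"x": 0.5,"y": 0,"z": 18,"wx": 0,"wy": 0,"wz": 0,"hand": 0.5},
    {"x": 0.5,"y": 0,"z": 18,"wx": 0,"wy": 0,"wz": 0,"hand": 0.4},
    {"x": 0.5,"y": 0,"z": 18,"wx": 0,"wy": 0,"wz": 0,"hand": 0.4},
    {"x": 0.5,"y": 0,"z": 18,"wx": 0,"wy": 0,"wz": 0,"hand": 0.4},
  ],
)

```text
t: 32.98
tcp_pos: [0.5468, 0.0735, 0.0271]
tool_rot: [-0.28, 0.96, 0.0, 0.0]
ft_force: [-0.2, -0.1, 1.3]
width: 0.0502
```

>>> play_rows(
  moves=[
    {"x": 0,"y": 0,"z": 0,"wx": 0,"wy": 0,"wz": 0,"hand": 0.4},
    {"x": 0,"y": 0,"z": 0,"wx": 0,"wy": 0,"wz": 0,"hand": 0.4},
  ],
)

```text
t: 33.22
tcp_pos: [0.5468, 0.0735, 0.0271]
tool_rot: [-0.28, 0.96, 0.0, 0.0]
ft_force: [-1.1, 0.3, 2.2]
width: 0.0503
```

```bash
python3 -c "
from h import *
go((.56,-.337,.22,1.5,.14))"
```

```text
t 33.23 p [0.5468 0.0735 0.0271] psi 32.53 w 0.0503 f [-1.1  0.3  2.2]
(0.56, -0.337, 0.22, 1.5, 0.14) rot [ 0.038  -0.1363  0.5407] mm [ 209.6 -353.2 -193. ]
```

>>> play_rows(
  moves=[
    {"x": 0,"y": 0,"z": -8,"wx": 0,"wy": 0,"wz": 0,"hand": 0.4},
    {"x": 0,"y": 0,"z": -30,"wx": 0,"wy": 0,"wz": 0,"hand": 0.4},
    {"x": 5,"y": -8,"z": -65,"wx": 0,"wy": 0,"wz": 0.03,"hand": 0.4},
    {"x": 18,"y": -30,"z": -105,"wx": 0.006,"wy": -0.02,"wz": 0.1,"hand": 0.4},
    {"x": 36,"y": -60,"z": -140,"wx": 0.012,"wy": -0.04,"wz": 0.18,"hand": 0.4},
    {"x": 58,"y": -97,"z": -168,"wx": 0.018,"wy": -0.065,"wz": 0.26,"hand": 0.4},
    {"x": 82,"y": -138,"z": -185,"wx": 0.025,"wy": -0.09,"wz": 0.36,"hand": 0.4},
    {"x": 106,"y": -180,"z": -193,"wx": 0.032,"wy": -0.115,"wz": 0.46,"hand": 0.4},
  ],
)

```text
t: 34.22
tcp_pos: [0.5542, -0.1369, 0.2216]
tool_rot: [-0.052, 0.997, 0.0, 0.06]
ft_force: [-0.1, -0.4, -0.9]
width: 0.0494
```

```bash
python3 -c "
from h import *
d=shot('top','t9.png',(60,120,420,300),2.2)
go((.56,-.337,.22,1.5,.14))"
```

```text
t 34.27 p [ 0.5538 -0.1425  0.2219] psi 5.51 w 0.0501 f [-2.6 -3.9 -2. ]
(0.56, -0.337, 0.22, 1.5, 0.14) rot [-0.0008 -0.0187  0.0696] mm [  12.6 -194.2    2.3]
```

View pics/t9.png

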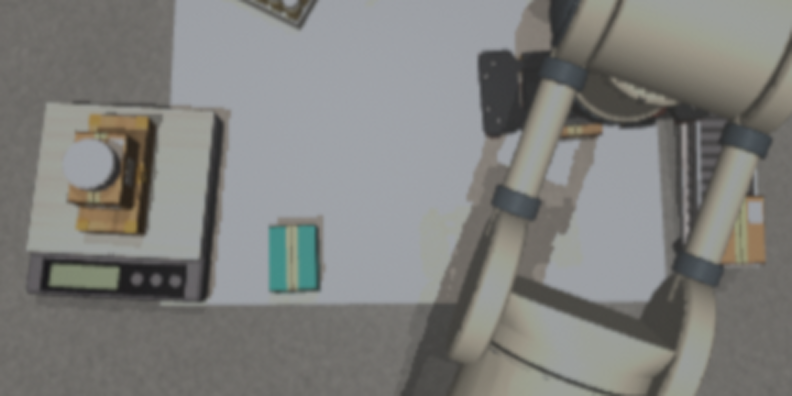

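Stack stands with the tin on top; carton_next has rolled down to the stop (crop ≈ (747,230)).

>>> play_rows(
  moves=[
    {"x": 3,"y": -42,"z": 0,"wx": 0,"wy": -0.01,"wz": 0.03,"hand": 0.4},
    {"x": 6,"y": -84,"z": 0,"wx": 0,"wy": -0.019,"wz": 0.06,"hand": 0.4},
    {"x": 9,"y": -125,"z": 0,"wx": 0,"wy": -0.019,"wz": 0.07,"hand": 0.4},
    {"x": 12,"y": -160,"z": 0,"wx": 0,"wy": -0.019,"wz": 0.07,"hand": 0.4},
    {"x": 13,"y": -182,"z": 0,"wx": 0,"wy": -0.019,"wz": 0.07,"hand": 0.4},
    {"x": 13,"y": -192,"z": 0,"wx": 0,"wy": -0.019,"wz": 0.07,"hand": 0.4},
    {"x": 13,"y": -192,"z": 0,"wx": 0,"wy": -0.019,"wz": 0.07,"hand": 0.4},
    {"x": 13,"y": -192,"z": 0,"wx": 0,"wy": -0.019,"wz": 0.07,"hand": 0.4},
  ],
)

```text
t: 35.28
tcp_pos: [0.5621, -0.3265, 0.2194]
tool_rot: [-0.019, 0.997, 0.004, 0.069]
ft_force: [-0.8, 0.1, -1.6]
width: 0.0494
```

>>> play_rows(
  moves=[
    {"x": 0,"y": 0,"z": 0,"wx": 0,"wy": 0,"wz": 0,"hand": 0.4},
    {"x": 0,"y": 0,"z": 0,"wx": 0,"wy": 0,"wz": 0,"hand": 0.4},
  ],
)

```text
t: 35.52
tcp_pos: [0.5619, -0.327, 0.2195]
tool_rot: [-0.019, 0.997, 0.003, 0.069]
ft_force: [-0.8, -0.3, -0.3]
width: 0.0499
```

```bash
python3 -c "
from h import *
go((.533,-.336,.186,1.5,.14),(.543,-.336,.1169,1.5,.14),(.547,-.336,.0872,1.5,.14))"
```

```text
t 35.52 p [ 0.5619 -0.327   0.2195] psi 2.16 w 0.0499 f [-0.8 -0.3 -0.3]
(0.533, -0.336, 0.186, 1.5, 0.14) rot [ 0.0056 -0.0027  0.0115] mm [33.5 -8.  29.1]
(0.543, -0.336, 0.1169, 1.5, 0.14) rot [ 0.0056 -0.0027  0.0115] mm [33.1 -8.7 98.9]
(0.547, -0.336, 0.0872, 1.5, 0.14) rot [ 0.0056 -0.0027  0.0115] mm [ 33.2  -9.  128.9]
```

>>> play_rows(
  moves=[
    {"x": 12,"y": -3,"z": 6,"wx": 0.005,"wy": -0.003,"wz": 0.01,"hand": 0.4},
    {"x": 26,"y": -7,"z": 20,"wx": 0.0055,"wy": -0.003,"wz": 0.0115,"hand": 0.4},
    {"x": 33,"y": -9,"z": 40,"wx": 0.0055,"wy": -0.003,"wz": 0.0115,"hand": 0.4},
    {"x": 33,"y": -9,"z": 65,"wx": 0.0055,"wy": -0.003,"wz": 0.0115,"hand": 0.4},
    {"x": 33,"y": -9,"z": 87,"wx": 0.0055,"wy": -0.003,"wz": 0.0115,"hand": 0.4},
    {"x": 33,"y": -9,"z": 99,"wx": 0.0055,"wy": -0.003,"wz": 0.0115,"hand": 0.4},
    {"x": 33,"y": -9,"z": 103,"wx": 0.0055,"wy": -0.003,"wz": 0.0115,"hand": 0.4},
    {"x": 33,"y": -9,"z": 103,"wx": 0.0055,"wy": -0.003,"wz": 0.0115,"hand": 0.4},
  ],
)

```text
t: 36.52
tcp_pos: [0.5437, -0.337, 0.1133]
tool_rot: [-0.013, 0.997, 0.001, 0.07]
ft_force: [-0.4, 0.4, -0.7]
width: 0.0498
```

```bash
python3 -c "
from h import *
shot('side','s9.png',(220,210,400,384),3.3)
go((.547,-.336,.0872,1.5,.14))"
```

```text
t 36.58 p [ 0.5438 -0.3371  0.1137] psi 1.46 w 0.05 f [-0.1  0.2 -1.5]
(0.547, -0.336, 0.0872, 1.5, 0.14) rot [-0.0008  0.0011 -0.0007] mm [ 0.5  1.  26.7]
```

>>> play_rows(
  moves=[
    {"x": 0,"y": 1,"z": 5,"wx": 0,"wy": 0,"wz": 0,"hand": 0.4},
    {"x": 0,"y": 1,"z": 11,"wx": 0,"wy": 0,"wz": 0,"hand": 0.4},
    {"x": 0,"y": 1,"z": 16,"wx": 0,"wy": 0,"wz": 0,"hand": 0.4},
    {"x": 0,"y": 1,"z": 20,"wx": 0,"wy": 0,"wz": 0,"hand": 0.4},
    {"x": 0,"y": 1,"z": 23,"wx": 0,"wy": 0,"wz": 0,"hand": 0.4},
    {"x": 0,"y": 1,"z": 24.5,"wx": 0,"wy": 0,"wz": 0,"hand": 0.4},
    {"x": 0,"y": 1,"z": 24.5,"wx": 0,"wy": 0,"wz": 0,"hand": 0.4},
    {"x": 0,"y": 1,"z": 24.5,"wx": 0,"wy": 0,"wz": 0,"hand": 0.4},
  ],
)

```text
t: 37.58
tcp_pos: [0.5469, -0.3358, 0.0886]
tool_rot: [-0.013, 0.997, 0.001, 0.07]
ft_force: [0.5, 0.6, -2.2]
width: 0.0499
```

>>> play_rows(
  moves=[
    {"x": 0,"y": 0,"z": 0.5,"wx": 0,"wy": 0,"wz": 0,"hand": 0.4},
    {"x": 0,"y": 0,"z": 1,"wx": 0,"wy": 0,"wz": 0,"hand": 0.4},
    {"x": 0,"y": 0,"z": 1.3,"wx": 0,"wy": 0,"wz": 0,"hand": 0.4},
    {"x": 0,"y": 0,"z": 1.3,"wx": 0,"wy": 0,"wz": 0,"hand": 0.4},
    {"x": 0,"y": 0,"z": 1.3,"wx": 0,"wy": 0,"wz": 0,"hand": 0.4},
  ],
)

```text
t: 38.2
tcp_pos: [0.5471, -0.3357, 0.0871]
tool_rot: [-0.013, 0.997, 0.001, 0.07]
ft_force: [-0.0, -0.2, -1.8]
width: 0.0495
```

```bash
python3 -c "
from h import *
go((.547,-.336,.0872,1.5,.14))"
```

```text
t 38.2 p [ 0.5471 -0.3357  0.0871] psi 1.45 w 0.0495 f [-0.  -0.2 -1.8]
(0.547, -0.336, 0.0872, 1.5, 0.14) rot [ 0.0001  0.0001 -0.0008] mm [ 0.1 -0.2 -0.1]
```

>>> play_rows(
  moves=[
    {"x": 0,"y": 0,"z": 0.3,"wx": 0,"wy": 0,"wz": 0,"hand": 0.4},
    {"x": 0,"y": 0,"z": 0.6,"wx": 0,"wy": 0,"wz": 0,"hand": 0.4},
    {"x": 0,"y": 0,"z": 0.8,"wx": 0,"wy": 0,"wz": 0,"hand": 0.4},
    {"x": 0,"y": 0,"z": 0.8,"wx": 0,"wy": 0,"wz": 0,"hand": 0.4},
    {"x": 0,"y": 0,"z": 0.8,"wx": 0,"wy": 0,"wz": 0,"hand": 0.4},
  ],
)

```text
t: 38.83
tcp_pos: [0.5474, -0.3358, 0.0869]
tool_rot: [-0.013, 0.997, 0.001, 0.07]
ft_force: [-0.7, 1.9, 2.9]
width: 0.0501
```

Contact (about +4.5 N change). Release, wait for it to roll, then retreat along the tool axis.

>>> play_rows(
  moves=[
    {"x": 0,"y": 0,"z": 0,"wx": 0,"wy": 0,"wz": 0,"hand": 0.6},
    {"x": 0,"y": 0,"z": 0,"wx": 0,"wy": 0,"wz": 0,"hand": 0.75},
    {"x": 0,"y": 0,"z": -1,"wx": 0,"wy": 0,"wz": 0,"hand": 0.9},
    {"x": 0,"y": 0,"z": -2,"wx": 0,"wy": 0,"wz": 0,"hand": 1},
    {"x": 0,"y": 0,"z": -2,"wx": 0,"wy": 0,"wz": 0,"hand": 1},
    {"x": 0,"y": 0,"z": -15,"wx": 0,"wy": 0,"wz": 0,"hand": 1},
    {"x": 0,"y": 0,"z": -45,"wx": 0,"wy": 0,"wz": 0,"hand": 1},
    {"x": 0,"y": 0,"z": -80,"wx": 0,"wy": 0,"wz": 0,"hand": 1},
  ],
)

```text
t: 39.83
tcp_pos: [0.5356, -0.3359, 0.1666]
tool_rot: [-0.013, 0.997, 0.001, 0.07]
ft_force: [0.6, -1.0, -0.3]
width: 0.0879
```

>>> play_rows(
  moves=[
    {"x": 0,"y": 30,"z": -15,"wx": 0,"wy": 0,"wz": 0,"hand": 1},
    {"x": 0,"y": 75,"z": -25,"wx": 0,"wy": 0,"wz": 0,"hand": 1},
    {"x": 0,"y": 125,"z": -30,"wx": 0,"wy": 0,"wz": 0,"hand": 1},
    {"x": 0,"y": 175,"z": -30,"wx": 0,"wy": 0,"wz": 0,"hand": 1},
    {"x": 0,"y": 225,"z": -30,"wx": 0,"wy": 0,"wz": 0,"hand": 1},
    {"x": 0,"y": 260,"z": -30,"wx": 0,"wy": 0,"wz": 0,"hand": 1},
    {"x": 0,"y": 280,"z": -30,"wx": 0,"wy": 0,"wz": 0,"hand": 1},
    {"x": 0,"y": 280,"z": -30,"wx": 0,"wy": 0,"wz": 0,"hand": 1},
  ],
)

```text
t: 40.83
tcp_pos: [0.5248, -0.0552, 0.1965]
tool_rot: [-0.014, 0.997, 0.001, 0.071]
ft_force: [0.2, -0.9, -0.6]
width: 0.0881
```

```bash
python3 - <<'E'
from h import *
go()
d=shot("top"); s=shot("side")
cr=lambda im,x0,y0,x1,y1,k:cv2.resize(im["color"][y0:y1,x0:x1,::-1],None,fx=k,fy=k,interpolation=cv2.INTER_CUBIC)
A=cr(d,65,155,165,255,3); B=cr(s,120,95,220,195,3)
C=cr(d,355,125,425,250,2.4); D=cr(s,215,260,395,375,2.4)
H=np.zeros((600,600,3),np.uint8)
for im,x,y in((A,0,0),(B,300,0),(C,0,300),(D,168,300)): H[y:y+im.shape[0],x:x+im.shape[1]]=im
cv2.imwrite("pics/end.png",H)
E
```

```text
t 40.83 p [ 0.5248 -0.0552  0.1965] psi 1.59 w 0.0881 f [ 0.2 -0.9 -0.6]
```

View pics/end.png

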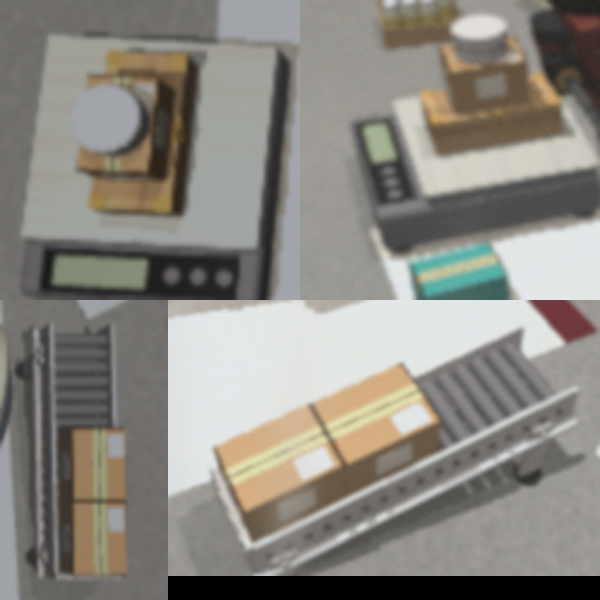

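Lane: both cartons touching, upright and lengthwise, with the front one at the stop. The stack is standing. I'll do one numeric check of the tin's centring, then hand in.

```bash
python3 - <<'E'
from h import *
d=ctrl.get_image("top");s=ctrl.get_image("side")
a=ray(d,65+108.5/3-.5,155+119.5/3-.5,.167); b=ray(s,120+(179+.5)/3-.5,95+(28+.5)/3-.5,.167)
print("tin top/side",a.round(4),b.round(4),"t",ctrl.observe()["t"])
if abs(a[0]-.4965)<.006 and abs(a[1]-.306)<.006: print(ctrl.sign_off())
E
```

```text
tin top/side [0.494  0.3032 0.167 ] [0.4956 0.3012 0.167 ] t 41.025
the job is handed in; nothing more can be done
None
```

The order is stacked on the scale and the lane is restocked. I handed the job in at about 41 s of the 112 s allowed; sign-off gives no verdict.

- **Stack:** the case lies in the middle of the pan. The oldest carton is on it, upright and lengthwise. The tin, the candidate farthest from the base at 0.455 m, is on top with its lid up. I set each piece down at low contact force, about 3–6 N.
- **Lane:** the other carton rolled down to the stop. I set the new carton on the rollers behind it, and it rolled down to touch it; both are upright and lengthwise.
- **Bystanders:** no move went near the mug, wash bottle or vial tray. I did not picture them again at the end.

**Last checks:** the final pictures show both cartons closed up in the lane and the stack standing, with the gripper well clear.

| What | Position (x, y in m) |
|---|---|
| Pan centre, by camera | 0.4975, 0.307 |
| Case centre, by camera | 0.498–0.499, 0.303–0.305 |
| Carton centre, by camera | 0.4956, 0.305 |
| Tin centre, top / side camera | 0.494, 0.303 / 0.496, 0.301 |
| Arm's own reading when each was released | 0.496–0.497, 0.307 |

**Disagreements:**
- **Centring:** the cameras put the tin about 4–6 mm off the arm's reading in y. They put the carton about 3 mm off the case along its length. The camera calibration is only good to about 2 mm and I read the corners by eye.
- **Tin width:** the gripper closed to 47 mm on the tin, where 48 mm was expected.

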